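# Steady the inspection camera's stand, then ratchet the camera up to its sixth notch

### The job

The inspection camera's stand rocks because its levelling foot, the one under the round black knob, hangs clear of the desk: first turn that knob until all four feet carry a fair share of the weight and the base sits firm. Then lift the camera column by its crossbar, click by click, to the sixth notch, where the red band comes into view just above the socket, without going past it, and let go with the pawl holding it. Keep off the camera and its arm, do not shove the stand about, and leave the can, the power brick, the drive and the red tub where they are.

Things in the scene. Friction and masses are not known exactly. Their poses are not given: they have to be found in the camera images.
- stand: Base of the stand: dark plate 300 x 200 x 8 mm, top 20 mm above the desk, loose on four rubber feet (x +120 or -125, y +-78 mm), about 3.8 kg in all. Origin at desk level under its middle; z up, x from the column's end to the end the camera arm points to, y towards the robot's side. A circuit board is clipped on it under the lens, top 28 mm above the desk.
- level_knob (a joint): Turn of the levelling knob, rad, 0 to 6.2, growing clockwise seen from above, which drives its foot down 8 mm per turn; stays where left, turns with 0.05 N m. Starts between 0.1 and 2.2 with the foot clear of the desk; the foot touches at about 3.2, the feet share the weight best at about 4.3, and beyond about 5.4 foot_b comes off the desk.
- knob_grip (a point): Centre of the levelling knob: black fluted round knob, axis upright, 34 mm across, 25 mm high, white line on top, at the stand's corner x +120, y +78 mm, about 50 mm above the desk, free above. Under it a 10 mm spindle and at least 10 mm of space to the plate. Sinks 1.3 mm per rad while its foot hangs free.
- column (a joint): Height of the ratchet column, m; notch n lies at n x 0.010 (0 to 7), the sixth at 0.060. Starts resting on notch 0, 1, 2 or 3. Slides straight up, taking 8 to 13 N (0.7 kg), and clicks 1 to 1.5 mm above each notch; let go, it drops back onto the last notch clicked and cannot go lower. The seventh click, at 0.071, is past the mark.
- bar_grip (a point): Where to grip the crossbar on the robot's side: level dark steel bar along the stand's y, 15 mm thick, bare from 12 to 46 mm out from the column's axis, then a 19 mm end cap; this point is on the bar's axis, 35 mm out. 160 mm above the desk and 35 mm above the socket's top at notch 0; rises with the column. The far side is alike. Axes as the stand's.
- camera_head (a point): Camera head, at the arm's underside. The pale arm with light, 88 mm wide, 22 thick, along the stand's x from 30 mm behind the column's axis to 155 mm in front of it, has its underside 78 mm above the crossbar's axis and so roofs over the bar. The black head, 54 mm across, 130 mm from the column, hangs 50 mm lower than this point.
- camera: Camera arm and head as one solid, fixed to the column's top; frame: that of the stand raised by the column's height.
- socket_top (a point): Centre of the top of the grey socket, 60 x 40 mm, 125 mm above the desk, on the column's axis (stand's x -105, y 0). The ratchet column, aluminium, 22 mm square, slides in it. Thin black lines every 10 mm; one red band, 4.5 mm high, that stands just above the socket at the sixth notch.
- pawl (a joint): Swing of the brass pawl in rad: 0 seated under a tooth, about 0.13 when a tooth pushes it aside, snapping back at each click.
- foot_screw: Rubber levelling foot, 22 mm across, under the knob.
- foot_b: Fixed rubber foot at the stand's x +120, y -78 mm.
- foot_c: Fixed rubber foot at the stand's x -125, y +78 mm.
- foot_d: Fixed rubber foot at the stand's x -125, y -78 mm.
- table: The beech desk; its top is at height 0.
- can_center (a point): Middle of the standing blue and white air-duster can with red cap: 52 mm across, 185 mm high, this point 90 mm up; stands between the robot and the stand.
- brick_center (a point): Centre of the black laptop power brick lying flat near the knob: 112 x 50 x 31 mm, long side along its x.
- drive_center (a point): Centre of the flat silver portable drive between the robot and the column: 112 x 76 x 13 mm.
- tub_center (a point): Middle of the round red plastic tub beside the column's end: 204 mm across the rim, 116 mm high, this point 58 mm up.

How it is judged:
On the way, in this order (a step that is already met when the one before it is completed fails the run):
1. with the column still low and the knob let go, all four feet carry more than 2 N (contact force between each of foot_screw, foot_b, foot_c, foot_d and table above 2 N and value of joint column below 0.05 m and contact force between the fingers and stand below 0.3 N), for 0.2 s.
2. the column hangs on its pawl at the sixth notch, let go (value of joint column between 0.058 and 0.062 m and contact force between the fingers and stand below 0.3 N), for 0.2 s.
At the end, for the whole second after the job is handed in: All four feet press on the desk with more than 2 N each, the column rests on its pawl at the sixth notch (60 mm, within 2 mm), everything is at rest, the stand is within 20 mm of where it stood, and the can, brick, drive and tub are within 15 mm of where they stood (contact force between each of foot_screw, foot_b, foot_c, foot_d and table above 2 N and value of joint column between 0.058 and 0.062 m and linear speed of stand below 0.01 m/s and velocity of joint column between -0.01 and 0.01 m/s and distance of each of can_center, brick_center, drive_center, tub_center from where it was at the start of the episode below 0.015 m and distance of stand from where it was at the start of the episode below 0.02 m); the robot touches nothing.
It fails at once if the column is raised past the sixth notch to the seventh click (above 70.5 mm) (value of joint column above 0.0705 m).
It fails at once if the camera or its arm is touched (more than 1 N) (contact force between any of the fingers, the arm and camera above 1 N).
It fails at once if the stand is shoved more than 20 mm (distance of stand from where it was at the start of the episode above 0.02 m).
It fails at once if the can, the power brick, the drive or the tub is moved more than 15 mm (distance of any of can_center, brick_center, drive_center, tub_center from where it was at the start of the episode above 0.015 m).
It also fails if it takes over 64 s, if anything falls off the work surface, if the arm or the gripper's body presses on something with over 40 N, if the wrist force passes 120 N, or if a joint passes its speed limit or range.

### The arm

A 6-joint arm with a two-finger parallel gripper is mounted at the origin on the work surface. World frame = base frame: x ahead of the robot, y to its left, z up, the work surface at z = 0. Lengths are in m, angles in rad, forces in N, time in s.
With the tool pointing down it reaches from about 0.35 to 0.875 m from the base axis. Payload 15.5 kg.
Tool frame: the origin (TCP) lies between the finger pads; the fingertips stand 17 mm ahead of it and the grasp point (between the pads) lies 2 mm behind it; z points along the fingers, y is the direction in which the jaws open and shut (so a half turn about z gives the same grasp; the last joint's range is limited). The gripper opens to 85 mm and grips with 20 to 120 N. Pads are 22 mm wide; open, the fingers measure 114 mm over their backs; the gripper's body (76 mm by 85 mm) begins 54 mm behind the grasp point. The pads swing forward as they close: fully open they stand 13 mm farther back than shut.
Start: joints at [-1.435, 0.494, 1.345, -0, 1.302, -0.096], TCP at [0.144, -0.608, 0.248] pointing down, gripper open.
Joint ranges: [-2.91, 2.91], [-0.82, 2.16], [0.22, 2.67], [-1.22, 4.37], [0.12, 2.79], [-3.08, 3.08]. Speed limits (rad/s): [1.89, 1.89, 2.57, 3.01, 3.01, 3.01].

### API

Orientations are given as a unit quaternion [w, x, y, z].
In Python, from plant import observe, read_camera, camera_model, finish_job gives the robot as it stands.
- The arm moves only by the tool arm_command, never from a script. Its argument "rows" is a list of rows, each an object of numbers: "wx", "wy", "wz": the turn, a rotation vector about the world's x, y, z normalised to -1 to 1, where 1 is 4 degrees; "tx", "ty", "tz": the shift along the world's x, y, z normalised to -1 to 1, where 1 is 20 mm; "claw": the opening, from 0 (shut) to 1 (fully open). In form: [{"wx": .., "wy": .., "wz": .., "tx": .., "ty": .., "tz": .., "claw": ..}, ...]. A call has 1 to 20 rows; each row shifts and turns the pose as measured when the row begins; what a row does not reach is not made up. A row lasts 1/12 s, in which the tool goes at most 41.7 mm and 7.16 degrees, less where a joint would pass 70% of its speed; a pose out of reach is approached as far as the arm can. A call with a number of a shift or a turn outside -1 to 1 is refused whole. A call with a gripper value outside its range is refused whole. The fingers move at their own pace and stop on an object; the grip force is fixed at half the most. Time passes only in rows, so rows that do not move let the fingers close. It gives the time, the measured TCP pose, the force and the opening at its end, in the units of the state.
- observe(): the state, without advancing time (a new reading comes with each control period).
- read_camera(name): name is "scene" or "top" or "wrist"; returns the picture (400x640x3 uint8, red, green, blue); there is no depth.
- camera_model(name): a dict with "fx", "fy", "cx", "cy" (pixels), "extrinsics" (4x4, takes a point from camera to world coordinates); the wrist camera has in their place "tool_from_camera" (4x4, takes a point from camera to tool coordinates, whose origin is the TCP and whose axes are the flange's). Camera axes: x right, y down, z forward; pixel columns grow to the right and rows downward; lengths in m; the calibration is good to about 2 mm. A picture is of the moment at which its call begins: read the wrist's pose just before it. camera_model takes no time and is no camera call.
- finish_job(): hands the job in, once; it reports no verdict.
The state is a dict: "time_s": time; "qpos": joint angles; "dq": joint speeds; "joint_torque": joint torques, N m; "position": TCP position; "tool_rot": TCP orientation; "ft_force": force on the tool from outside, world axes, zero at the start; "torque": the same for the moment, N m; "grip_width": finger opening in m.
Only numpy, scipy, OpenCV 4.12 (cv2) and the standard library are available. Lean on these libraries where they do the work, as an engineer would, in place of code of your own. Each camera call takes 0.05 s, during which the arm holds its last target.

## Working session

There is one attempt and no reset: what is moved stays moved. The work goes in short steps, Python scripts to look and compute and a tool call to move; the robot and the scene stay as the last step left them, time stands still between calls to the robot, and variables do not carry over. Pictures are saved under pics/ and viewed, and the job is handed in when it is done.

Besides the shell and the picture viewer there is one more tool, called after "Emit:" as name(argument=value, ...), one argument or row to a line, values as JSON. arm_command: Moves the arm, as the interface text tells. Scaled input: -1 to 1 covers 20 mm each way for a shift and 4 degrees each way for a turn. Its arguments: {"type":"object","properties":{"rows":{"type":"array"}},"required":["rows"]}

```bash
ls; mkdir -p pics
python3 - <<'E'
from plant import *
import cv2,json
o=observe()
print(o)
for n in ["scene","top","wrist"]:
    im=read_camera(n); cv2.imwrite(f"pics/{n}0.png",im[:,:,::-1]); print(n,camera_model(n))
E
```

```text
pics
{'time_s': 0.0, 'qpos': array([-1.43448617e+00,  4.94128035e-01,  1.34614249e+00,  2.91845416e-05,
        1.30251704e+00, -9.54861436e-02]), 'dq': array([ 0.00061629, -0.00038448,  0.00053378, -0.00025419, -0.00089486,
        0.0012393 ]), 'joint_torque': array([-1.44594094e-03, -8.82166815e+01, -3.83866096e+01, -3.32148411e-04,
        9.94312868e-03, -1.92260416e-05]), 'position': array([ 0.14355146, -0.60793213,  0.24773069]), 'tool_rot': array([-5.97614948e-04,  9.93291595e-01,  1.15634990e-01,  1.87068466e-06]), 'ft_force': array([ 1.0302618 ,  0.64206374, -0.03126235]), 'torque': array([-0.0283972 ,  0.02123355, -0.0551058 ]), 'grip_width': 0.08524241250343834}
scene {'fx': 489.6858116339903, 'fy': 489.6858116339903, 'cx': 309.5159135029275, 'cy': 201.31128733581644, 'extrinsics': array([[-0.63290649,  0.64947169, -0.42144501,  1.08227305],
       [ 0.77421384,  0.52759211, -0.34962764,  0.43646665],
       [-0.00472219, -0.54757016, -0.83674645,  1.19048764],
       [ 0.        ,  0.        ,  0.        ,  1.        ]])}
top {'fx': 450.259050959208, 'fy': 450.259050959208, 'cx': 326.8464326961272, 'cy': 201.1249529157973, 'extrinsics': array([[-0.05324556, -0.97612709,  0.21057259,  0.37078736],
       [-0.99857307,  0.05291176, -0.00722307, -0.00227441],
       [-0.00409113, -0.21065672, -0.97755154,  1.08923793],
       [ 0.        ,  0.        ,  0.        ,  1.        ]])}
wrist {'fx': 326.14509000497446, 'fy': 326.14509000497446, 'cx': 324.3089562427543, 'cy': 198.46048211845255, 'tool_from_camera': array([[-1.53445393e-03, -9.53220970e-01, -3.02270456e-01,
         7.70968343e-02],
       [ 9.99998187e-01, -1.80359185e-03,  6.11275161e-04,
         6.74073499e-04],
       [-1.12785283e-03, -3.02268970e-01,  9.53222009e-01,
        -1.24903203e-01],
       [ 0.00000000e+00,  0.00000000e+00,  0.00000000e+00,
         1.00000000e+00]])}
```

View pics/scene0.png

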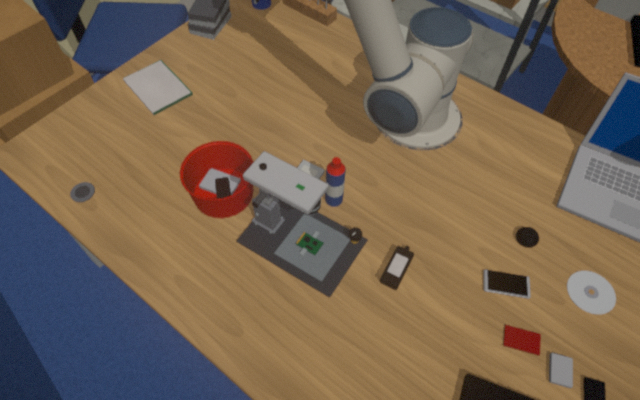

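View pics/top0.png

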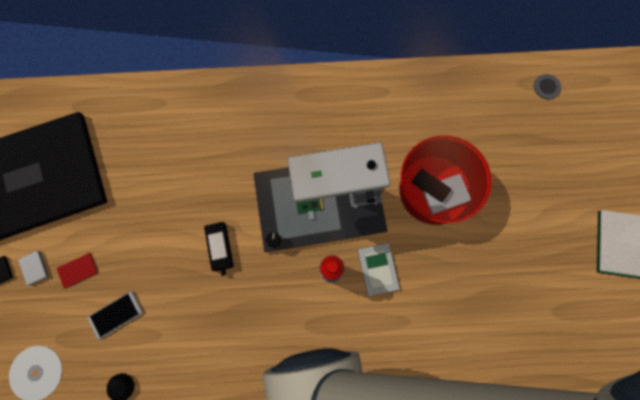

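View pics/wrist0.png

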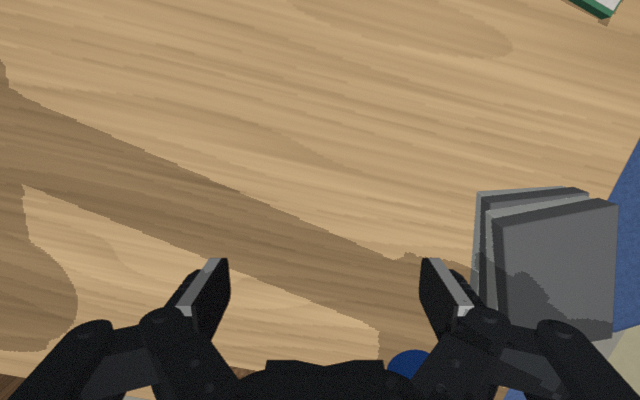

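```bash
cat > h.py <<'E'
import numpy as np, cv2
from plant import *
def ray(n,u,v,z,pose=None):
    m=camera_model(n); E=np.array(m["extrinsics"]) if pose is None else pose@np.array(m["tool_from_camera"])
    d=E[:3,:3]@np.array([(u-m["cx"])/m["fx"],(v-m["cy"])/m["fy"],1]); o=E[:3,3]
    return o+d*(z-o[2])/d[2]
def proj(n,p,pose=None):
    m=camera_model(n); E=np.array(m["extrinsics"]) if pose is None else pose@np.array(m["tool_from_camera"])
    c=E[:3,:3].T@(np.array(p)-E[:3,3]); return np.array([m["fx"]*c[0]/c[2]+m["cx"],m["fy"]*c[1]/c[2]+m["cy"]])
def tpose(o):
    from scipy.spatial.transform import Rotation as R
    w,x,y,z=o["tool_rot"]; T=np.eye(4); T[:3,:3]=R.from_quat([x,y,z,w]).as_matrix(); T[:3,3]=o["position"]; return T
E
python3 - <<'E'
import cv2
t=cv2.imread("pics/top0.png")[130:310,190:500]; cv2.imwrite("pics/t0c.png",cv2.resize(t,None,fx=2.5,fy=2.5,interpolation=cv2.INTER_CUBIC))
t=cv2.imread("pics/scene0.png")[140:300,225:425]; cv2.imwrite("pics/s0c.png",cv2.resize(t,None,fx=3.5,fy=3.5,interpolation=cv2.INTER_CUBIC))
E
```

```text
(no output)
```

View pics/t0c.png

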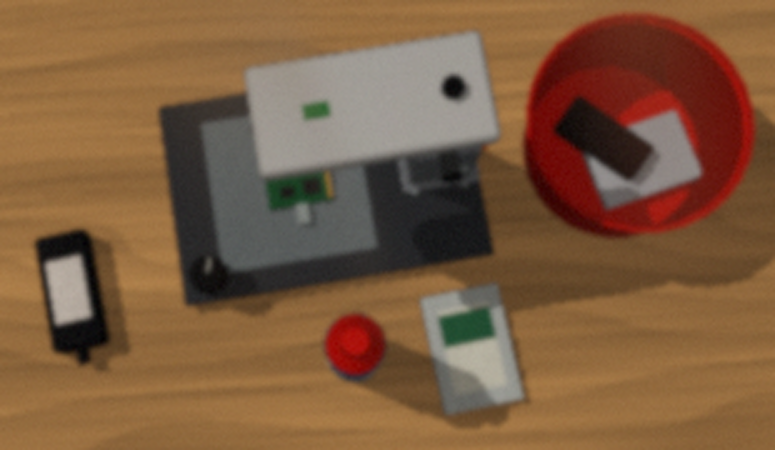

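View pics/s0c.png

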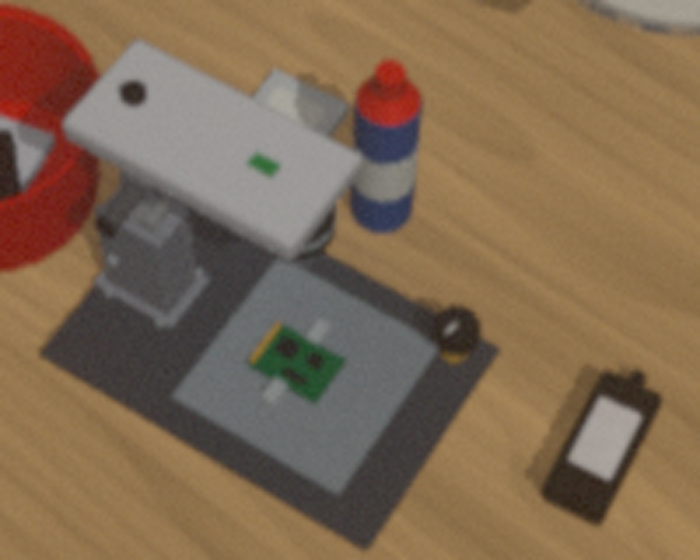

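Run:
```python
from h import *
T=lambda u,v:(190+u/2.5,130+v/2.5)
S=lambda u,v:(225+u/3.5,140+v/3.5)
np.set_printoptions(precision=4,suppress=True)
for nm,p in dict(A=(160,108),B=(187,304),C=(492,252)).items(): print("top",nm,ray("top",*T(*p),.02))
for nm,p in dict(D=(42,352),A=(367,547),B=(497,348)).items(): print("scene",nm,ray("scene",*S(*p),.02))
print("knob top",ray("top",*T(209,272),.0625),"scene",ray("scene",*S(456,332),.055))
print("knob line tips scene",ray("scene",*S(464,318),.062),ray("scene",*S(443,332),.062), "top",ray("top",*T(210,258),.062),ray("top",*T(209,272),.062))
print("can cap",ray("top",*T(355,340),.185))
print("can base scene",ray("scene",*S(380,220),0))
for p in [(421,298),(498,284),(525,402),(446,415)]: print("drive",ray("top",*T(*p),.013))
for p in [(37,240),(88,231),(106,345),(56,352)]: print("brick",ray("top",*T(*p),.031))
for p in [(526,130),(752,120),(625,14),(637,236)]: print("tub",ray("top",*T(*p),.116))
for h in (0,.01,.02,.03):
  z=.16+.078+.022+h
  print(h,[ray("top",*T(*p),z) for p in [(246,70),(478,32),(498,135),(260,178)]], [ray("scene",*S(*p),z) for p in [(138,40),(64,125),(362,160),(292,245)]])
```

```text
top A [0.6811 0.1653 0.02  ]
top B [0.4867 0.1434 0.02  ]
top C [ 0.5208 -0.1496  0.02  ]
scene D [ 0.7156 -0.1248  0.02  ]
scene A [0.6829 0.1695 0.02  ]
scene B [0.4901 0.1469 0.02  ]
knob top [0.5103 0.1167 0.0625] scene [0.5161 0.1235 0.055 ]
knob line tips scene [0.506  0.1229 0.062 ] [0.5258 0.1178 0.062 ] top [0.5233 0.1155 0.062 ] [0.5104 0.1168 0.062 ]
can cap [ 0.433  -0.0122  0.185 ]
can base scene [ 0.4428 -0.0035  0.    ]
drive [ 0.4812 -0.0793  0.013 ]
drive [ 0.4906 -0.1538  0.013 ]
drive [ 0.3787 -0.1699  0.013 ]
drive [ 0.3708 -0.0952  0.013 ]
brick [0.554 0.283 0.031]
brick [0.5601 0.2345 0.031 ]
brick [0.4514 0.2183 0.031 ]
brick [0.4474 0.2649 0.031 ]
tub [ 0.6151 -0.1756  0.116 ]
tub [ 0.6134 -0.3778  0.116 ]
tub [ 0.7191 -0.2752  0.116 ]
tub [ 0.5145 -0.264   0.116 ]
0 [array([0.6382, 0.061 , 0.26  ]), array([ 0.6591, -0.1197,  0.26  ]), array([ 0.5762, -0.1284,  0.26  ]), array([0.5526, 0.0534, 0.26  ])] [array([ 0.5705, -0.1294,  0.26  ]), array([ 0.6561, -0.1189,  0.26  ]), array([0.5525, 0.0544, 0.26  ]), array([0.6332, 0.0605, 0.26  ])]
0.01 [array([0.635 , 0.0602, 0.27  ]), array([ 0.6556, -0.1183,  0.27  ]), array([ 0.5737, -0.1269,  0.27  ]), array([0.5504, 0.0527, 0.27  ])] [array([ 0.576 , -0.1233,  0.27  ]), array([ 0.6607, -0.1129,  0.27  ]), array([0.5582, 0.0585, 0.27  ]), array([0.638 , 0.0646, 0.27  ])]
0.02 [array([0.6317, 0.0594, 0.28  ]), array([ 0.6522, -0.1169,  0.28  ]), array([ 0.5713, -0.1253,  0.28  ]), array([0.5482, 0.0521, 0.28  ])] [array([ 0.5815, -0.1172,  0.28  ]), array([ 0.6653, -0.1069,  0.28  ]), array([0.5639, 0.0626, 0.28  ]), array([0.6429, 0.0686, 0.28  ])]
0.03 [array([0.6285, 0.0587, 0.29  ]), array([ 0.6487, -0.1154,  0.29  ]), array([ 0.5688, -0.1238,  0.29  ]), array([0.546 , 0.0514, 0.29  ])] [array([ 0.587 , -0.1111,  0.29  ]), array([ 0.6699, -0.101 ,  0.29  ]), array([0.5696, 0.0667, 0.29  ]), array([0.6477, 0.0726, 0.29  ])]
```

Emit:
arm_command(
  rows=[
    {"tz": 1,"wz": 1,"claw": 1},
    {"tz": 1,"wz": 1,"claw": 1},
    {"tx": 0.45,"ty": 0.9,"tz": 0.5,"wz": 1,"claw": 1},
    {"tx": 0.45,"ty": 0.9,"tz": 0.5,"wz": 1,"claw": 1},
    {"tx": 0.45,"ty": 0.9,"tz": 0.5,"wz": 1,"claw": 1},
    {"tx": 0.45,"ty": 0.9,"tz": 0.5,"wz": 1,"claw": 1},
    {"tx": 0.45,"ty": 0.9,"tz": 0.5,"wz": 1,"claw": 1},
    {"tx": 0.45,"ty": 0.9,"tz": 0.5,"wz": 1,"claw": 1},
    {"tx": 0.45,"ty": 0.9,"tz": 0.5,"wz": 1,"claw": 1},
    {"tx": 0.45,"ty": 0.9,"tz": 0.5,"wz": 1,"claw": 1},
    {"tx": 0.45,"ty": 0.9,"tz": 0.5,"wz": 1,"claw": 1},
    {"tx": 0.45,"ty": 0.9,"tz": 0.5,"wz": 1,"claw": 1},
  ],
)

```text
$.rows[0]: bad value
```

Emit:
arm_command(
  rows=[
    {"wx": 0,"wy": 0,"wz": 1,"tx": 0,"ty": 0,"tz": 1,"claw": 1},
    {"wx": 0,"wy": 0,"wz": 1,"tx": 0,"ty": 0,"tz": 1,"claw": 1},
    {"wx": 0,"wy": 0,"wz": 1,"tx": 0.45,"ty": 0.9,"tz": 0.5,"claw": 1},
    {"wx": 0,"wy": 0,"wz": 1,"tx": 0.45,"ty": 0.9,"tz": 0.5,"claw": 1},
    {"wx": 0,"wy": 0,"wz": 1,"tx": 0.45,"ty": 0.9,"tz": 0.5,"claw": 1},
    {"wx": 0,"wy": 0,"wz": 1,"tx": 0.45,"ty": 0.9,"tz": 0.5,"claw": 1},
    {"wx": 0,"wy": 0,"wz": 1,"tx": 0.45,"ty": 0.9,"tz": 0.5,"claw": 1},
    {"wx": 0,"wy": 0,"wz": 1,"tx": 0.45,"ty": 0.9,"tz": 0.5,"claw": 1},
    {"wx": 0,"wy": 0,"wz": 1,"tx": 0.45,"ty": 0.9,"tz": 0.5,"claw": 1},
    {"wx": 0,"wy": 0,"wz": 1,"tx": 0.45,"ty": 0.9,"tz": 0.5,"claw": 1},
  ],
)

```text
time_s: 0.98
position: [0.2153, -0.4581, 0.367]
tool_rot: [-0.005, 0.888, 0.46, -0.001]
ft_force: [-0.7, -1.1, -0.6]
grip_width: 0.0854
```

Emit:
arm_command(
  rows=[
    {"wx": 0,"wy": 0,"wz": 1,"tx": 0.45,"ty": 0.9,"tz": 0.1,"claw": 1},
    {"wx": 0,"wy": 0,"wz": 1,"tx": 0.45,"ty": 0.9,"tz": 0.1,"claw": 1},
    {"wx": 0,"wy": 0,"wz": 1,"tx": 0.45,"ty": 0.9,"tz": 0.1,"claw": 1},
    {"wx": 0,"wy": 0,"wz": 1,"tx": 0.45,"ty": 0.9,"tz": 0.1,"claw": 1},
    {"wx": 0,"wy": 0,"wz": 1,"tx": 0.45,"ty": 0.9,"tz": 0.1,"claw": 1},
    {"wx": 0,"wy": 0,"wz": 1,"tx": 0.45,"ty": 0.9,"tz": 0.1,"claw": 1},
    {"wx": 0,"wy": 0,"wz": 1,"tx": 0.45,"ty": 0.9,"tz": 0.1,"claw": 1},
    {"wx": 0,"wy": 0,"wz": 1,"tx": 0.45,"ty": 0.9,"tz": 0.1,"claw": 1},
    {"wx": 0,"wy": 0,"wz": 1,"tx": 0.45,"ty": 0.9,"tz": 0.1,"claw": 1},
    {"wx": 0,"wy": 0,"wz": 1,"tx": 0.45,"ty": 0.9,"tz": 0.1,"claw": 1},
    {"wx": 0,"wy": 0,"wz": 1,"tx": 0.45,"ty": 0.9,"tz": 0.1,"claw": 1},
    {"wx": 0,"wy": 0,"wz": 1,"tx": 0.45,"ty": 0.9,"tz": 0.1,"claw": 1},
    {"wx": 0,"wy": 0,"wz": 1,"tx": 0.45,"ty": 0.9,"tz": 0.1,"claw": 1},
    {"wx": 0,"wy": 0,"wz": 1,"tx": 0.45,"ty": 0.9,"tz": 0.1,"claw": 1},
    {"wx": 0,"wy": 0,"wz": 1,"tx": 0.45,"ty": 0.9,"tz": 0.1,"claw": 1},
    {"wx": 0,"wy": 0,"wz": 1,"tx": 0.45,"ty": 0.9,"tz": 0.1,"claw": 1},
    {"wx": 0,"wy": 0,"wz": 1,"tx": 0.45,"ty": 0.9,"tz": 0.1,"claw": 1},
    {"wx": 0,"wy": 0,"wz": 1,"tx": 0.45,"ty": 0.9,"tz": 0.1,"claw": 1},
    {"wx": 0,"wy": 0,"wz": 1,"tx": 0.45,"ty": 0.9,"tz": 0,"claw": 1},
    {"wx": 0,"wy": 0,"wz": 1,"tx": 0.45,"ty": 0.9,"tz": 0,"claw": 1},
  ],
)

```text
time_s: 2.65
position: [0.3997, -0.0773, 0.4054]
tool_rot: [-0.003, 0.352, 0.936, -0.004]
ft_force: [-0.0, -0.4, -0.1]
grip_width: 0.0853
```

Emit:
arm_command(
  rows=[
    {"wx": 0,"wy": 0,"wz": 1,"tx": 0.45,"ty": 0.9,"tz": 0,"claw": 1},
    {"wx": 0,"wy": 0,"wz": 1,"tx": 0.45,"ty": 0.9,"tz": 0,"claw": 1},
    {"wx": 0,"wy": 0,"wz": 1,"tx": 0.45,"ty": 0.9,"tz": 0,"claw": 1},
    {"wx": 0,"wy": 0,"wz": 1,"tx": 0.45,"ty": 0.9,"tz": 0,"claw": 1},
    {"wx": 0,"wy": 0,"wz": 1,"tx": 0.45,"ty": 0.9,"tz": 0,"claw": 1},
    {"wx": 0,"wy": 0,"wz": 1,"tx": 0.45,"ty": 0.9,"tz": 0,"claw": 1},
    {"wx": 0,"wy": 0,"wz": 1,"tx": 0.45,"ty": 0.9,"tz": 0,"claw": 1},
    {"wx": 0,"wy": 0,"wz": 1,"tx": 0.45,"ty": 0.9,"tz": 0,"claw": 1},
    {"wx": 0,"wy": 0,"wz": 1,"tx": 0.45,"ty": 0.9,"tz": 0,"claw": 1},
    {"wx": 0,"wy": 0,"wz": 1,"tx": 0.45,"ty": 0.9,"tz": 0,"claw": 1},
    {"wx": 0,"wy": 0,"wz": 1,"tx": 0,"ty": 0,"tz": 0,"claw": 1},
    {"wx": 0,"wy": 0,"wz": 1,"tx": 0,"ty": 0,"tz": 0,"claw": 1},
  ],
)

```text
time_s: 3.65
position: [0.4926, 0.1169, 0.4033]
tool_rot: [-0.003, -0.083, 0.997, -0.005]
ft_force: [-0.9, -0.5, -0.5]
grip_width: 0.0857
```

Emit:
arm_command(
  rows=[
    {"wx": 0,"wy": 0,"wz": 1,"tx": 0.15,"ty": 0,"tz": -0.6,"claw": 1},
    {"wx": 0,"wy": 0,"wz": 1,"tx": 0.15,"ty": 0,"tz": -0.6,"claw": 1},
    {"wx": 0,"wy": 0,"wz": 1,"tx": 0.15,"ty": 0,"tz": -0.6,"claw": 1},
    {"wx": 0,"wy": 0,"wz": 1,"tx": 0.15,"ty": 0,"tz": -0.6,"claw": 1},
    {"wx": 0,"wy": 0,"wz": 1,"tx": 0.15,"ty": 0,"tz": -0.6,"claw": 1},
    {"wx": 0,"wy": 0,"wz": 1,"tx": 0.1,"ty": 0,"tz": -0.6,"claw": 1},
    {"wx": 0,"wy": 0,"wz": 1,"tx": 0,"ty": 0,"tz": -0.6,"claw": 1},
    {"wx": 0,"wy": 0,"wz": 1,"tx": 0,"ty": 0,"tz": -0.6,"claw": 1},
    {"wx": 0,"wy": 0,"wz": 1,"tx": 0,"ty": 0,"tz": -0.6,"claw": 1},
    {"wx": 0,"wy": 0,"wz": 1,"tx": 0,"ty": 0,"tz": -0.6,"claw": 1},
    {"wx": 0,"wy": 0,"wz": 1,"tx": 0,"ty": 0,"tz": -0.6,"claw": 1},
    {"wx": 0,"wy": 0,"wz": 1,"tx": 0,"ty": 0,"tz": 0,"claw": 1},
    {"wx": 0,"wy": 0,"wz": 0,"tx": 0,"ty": 0,"tz": 0,"claw": 1},
  ],
)

```text
time_s: 4.73
position: [0.5085, 0.118, 0.263]
tool_rot: [-0.002, -0.503, 0.864, -0.004]
ft_force: [-0.4, 0.1, 0.2]
grip_width: 0.0854
```

Run:
```python
from h import *
o=observe(); print(o["position"],o["tool_rot"],o["qpos"])
im=read_camera("wrist"); cv2.imwrite("pics/w1.png",im[:,:,::-1])
im=read_camera("scene"); cv2.imwrite("pics/s1.png",cv2.resize(im[100:320,180:480,::-1],None,fx=2.6,fy=2.6))
```

```text
[0.50847091 0.11796552 0.26304417] [-0.00233955 -0.50300612  0.86426988 -0.00411692] [ 0.11931308  0.33444536  1.57529808 -0.0099786   1.23289506 -2.50233024]
```

View pics/w1.png

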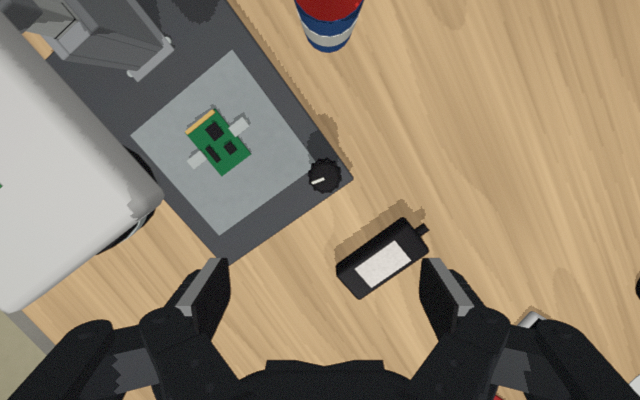

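View pics/s1.png

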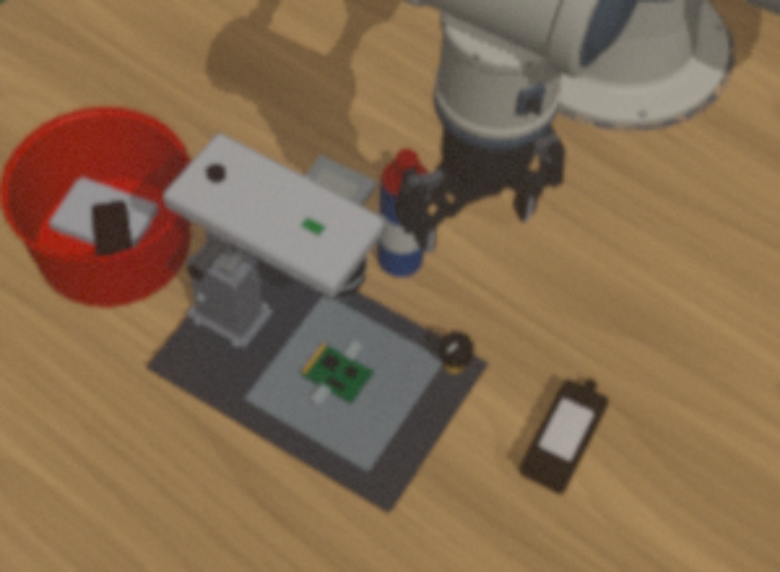

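Run:
```python
from h import *
im=cv2.imread("pics/w1.png"); cv2.imwrite("pics/w1c.png",cv2.resize(im[130:220,270:370],None,fx=6,fy=6,interpolation=cv2.INTER_CUBIC))
T=tpose(observe())
for z in (.06,.0625): print(ray("wrist",324,175,z,T))
```

```text
[0.50964361 0.11585189 0.06      ]
[0.50934401 0.11536455 0.0625    ]
```

View pics/w1c.png

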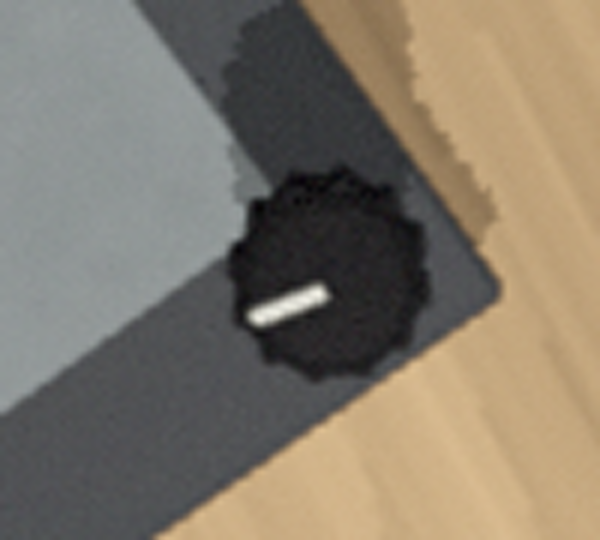

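Emit:
arm_command(
  rows=[
    {"wx": 0,"wy": 0,"wz": 0,"tx": 0.1,"ty": 0,"tz": -1,"claw": 0.75},
    {"wx": 0,"wy": 0,"wz": 0,"tx": 0,"ty": 0,"tz": -1,"claw": 0.75},
    {"wx": 0,"wy": 0,"wz": 0,"tx": 0,"ty": 0,"tz": -1,"claw": 0.75},
    {"wx": 0,"wy": 0,"wz": 0,"tx": 0,"ty": 0,"tz": -1,"claw": 0.75},
    {"wx": 0,"wy": 0,"wz": 0,"tx": 0,"ty": 0,"tz": -1,"claw": 0.75},
    {"wx": 0,"wy": 0,"wz": 0,"tx": 0,"ty": 0,"tz": -1,"claw": 0.75},
    {"wx": 0,"wy": 0,"wz": 0,"tx": 0,"ty": 0,"tz": -1,"claw": 0.75},
    {"wx": 0,"wy": 0,"wz": 0,"tx": 0,"ty": 0,"tz": -0.6,"claw": 0.75},
    {"wx": 0,"wy": 0,"wz": 0,"tx": 0,"ty": 0,"tz": 0,"claw": 0.75},
  ],
)

```text
time_s: 5.58
position: [0.5145, 0.1185, 0.1104]
tool_rot: [0.004, -0.489, 0.872, -0.007]
ft_force: [-0.2, -0.3, -0.3]
grip_width: 0.0635
```

Run:
```python
from h import *
o=observe(); print(o["position"],o["tool_rot"],o["ft_force"])
T=tpose(o)
im=read_camera("wrist"); cv2.imwrite("pics/w2.png",im[:,:,::-1])
print(proj("wrist",[.511,.118,.0625],T))
```

```text
[0.51454809 0.1185271  0.11043163] [ 0.00377666 -0.48909872  0.87219454 -0.00669762] [-0.18019031 -0.26928997 -0.33724287]
[331.43643683 233.19903615]
```

View pics/w2.png

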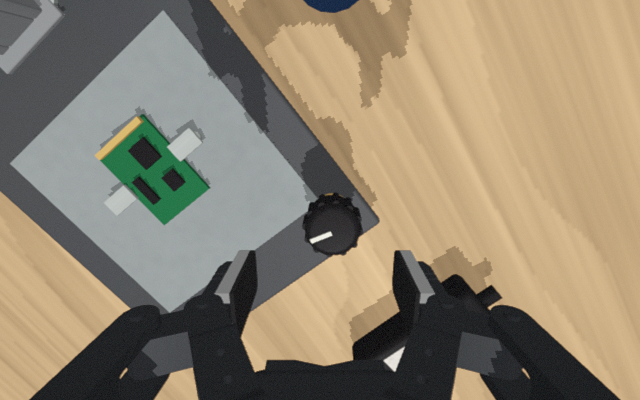

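Emit:
arm_command(
  rows=[
    {"wx": 0,"wy": 0,"wz": 0,"tx": -0.2,"ty": -0.1,"tz": -0.8,"claw": 0.75},
    {"wx": 0,"wy": 0,"wz": 0,"tx": 0,"ty": 0,"tz": -0.8,"claw": 0.75},
    {"wx": 0,"wy": 0,"wz": 0,"tx": 0,"ty": 0,"tz": -0.6,"claw": 0.75},
    {"wx": 0,"wy": 0,"wz": 0,"tx": 0,"ty": 0,"tz": -0.3,"claw": 0.75},
    {"wx": 0,"wy": 0,"wz": 0,"tx": 0,"ty": 0,"tz": 0,"claw": 0.75},
  ],
)

```text
time_s: 6.05
position: [0.5151, 0.1171, 0.0655]
tool_rot: [0.008, -0.486, 0.874, -0.009]
ft_force: [-0.6, -0.5, -0.5]
grip_width: 0.0638
```

Run:
```python
from h import *
o=observe(); print(o["position"],o["tool_rot"],o["ft_force"],o["torque"])
im=read_camera("wrist"); cv2.imwrite("pics/w3.png",im[:,:,::-1])
```

```text
[0.5150971  0.11706344 0.06551209] [ 0.00849406 -0.48622649  0.8737488  -0.00864221] [-0.58395427 -0.49243682 -0.46325029] [ 0.00225363 -0.01243762 -0.00336874]
```

View pics/w3.png

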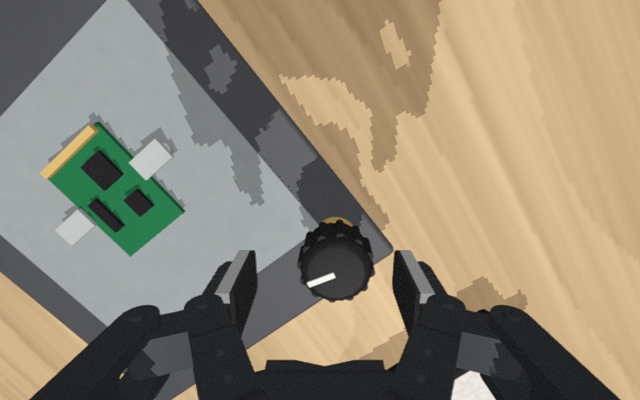

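```bash
cat >> h.py <<'E'
def level(o):
    from scipy.spatial.transform import Rotation as R
    T=tpose(o); z=T[:3,2]; d=np.array([0,0,-1.]); v=np.cross(z,d); return np.degrees(v)/4   # normalised wx,wy,wz
E
python3 - <<'E'
from h import *
o=observe(); T=tpose(o); print(o["position"],level(o),T[:3,2])
for p in [(338,267)]: 
  for z in (.060,.0625): print(ray("wrist",*p,z,T))
E
```

```text
[0.51539049 0.11711064 0.06609319] [0.09668054 0.342872   0.        ] [ 0.02393698 -0.00674958 -0.99969068]
[0.50866235 0.11654854 0.06      ]
[0.50795858 0.11530739 0.0625    ]
```

Emit:
arm_command(
  rows=[
    {"wx": 0.1,"wy": 0.35,"wz": 0,"tx": -0.25,"ty": 0,"tz": 0,"claw": 0.75},
    {"wx": 0,"wy": 0.1,"wz": 0,"tx": -0.1,"ty": 0,"tz": -0.35,"claw": 0.75},
    {"wx": 0,"wy": 0.1,"wz": 0,"tx": -0.05,"ty": 0,"tz": -0.35,"claw": 0.75},
    {"wx": 0,"wy": 0,"wz": 0,"tx": 0,"ty": 0,"tz": 0,"claw": 0.75},
  ],
)

```text
time_s: 6.43
position: [0.5095, 0.1175, 0.0547]
tool_rot: [-0.004, -0.486, 0.874, 0.003]
ft_force: [-0.1, 0.2, -0.4]
grip_width: 0.064
```

Run:
```python
from h import *
o=observe(); T=tpose(o); print(o["position"],level(o),o["ft_force"],o["torque"])
```

```text
[0.50948251 0.11745389 0.05469187] [-0.01095426 -0.14130692 -0.        ] [-0.13675115  0.20707205 -0.36564133] [ 0.01442745  0.02256831 -0.02120808]
```

Emit:
arm_command(
  rows=[
    {"wx": 0,"wy": -0.1,"wz": 0,"tx": 0.02,"ty": 0,"tz": -0.2,"claw": 0.75},
    {"wx": 0,"wy": 0,"wz": 0,"tx": 0,"ty": 0,"tz": 0,"claw": 0.55},
    {"wx": 0,"wy": 0,"wz": 0,"tx": 0,"ty": 0,"tz": 0,"claw": 0.45},
    {"wx": 0,"wy": 0,"wz": 0,"tx": 0,"ty": 0,"tz": 0,"claw": 0.4},
  ],
)

```text
time_s: 6.77
position: [0.51, 0.1176, 0.0503]
tool_rot: [-0.001, -0.486, 0.874, 0.001]
ft_force: [-3.8, 4.1, 2.3]
grip_width: 0.0338
```

Run:
```python
from h import *
o=observe(); T=tpose(o); print(o["position"],level(o),o["ft_force"],o["torque"],o["grip_width"])
im=read_camera("wrist"); cv2.imwrite("pics/w4.png",im[:,:,::-1])
```

```text
[0.50998444 0.11759575 0.05025774] [-0.00696204 -0.02238327 -0.        ] [-3.81357824  4.09676416  2.29043831] [0.51176027 0.57992613 0.07291189] 0.03378400133889149
```

View pics/w4.png

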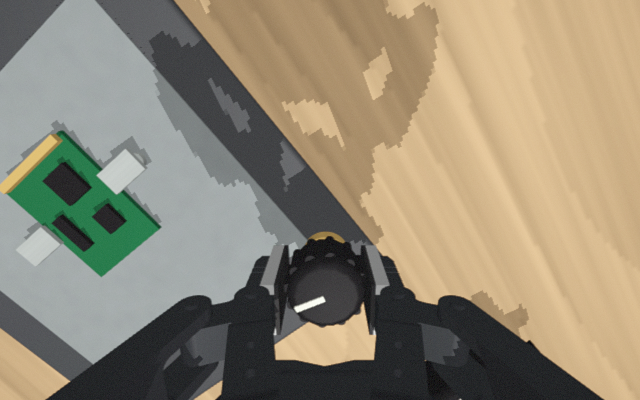

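Emit:
arm_command(
  rows=[
    {"wx": 0,"wy": 0,"wz": 0,"tx": 0,"ty": 0,"tz": 0,"claw": 0.3},
    {"wx": 0,"wy": 0,"wz": 0,"tx": 0,"ty": 0,"tz": 0,"claw": 0.3},
    {"wx": 0,"wy": 0,"wz": 0,"tx": 0,"ty": 0,"tz": 0,"claw": 0.3},
    {"wx": 0,"wy": 0,"wz": 0,"tx": 0,"ty": 0,"tz": 0,"claw": 0.3},
  ],
)

```text
time_s: 7.15
position: [0.5097, 0.1178, 0.0507]
tool_rot: [-0.001, -0.486, 0.874, 0.001]
ft_force: [-1.0, 0.9, 0.3]
grip_width: 0.0324
```

Run:
```python
from h import *
o=observe(); T=tpose(o); print(o["position"],level(o),o["ft_force"],o["torque"],o["grip_width"])
```

```text
[0.50974388 0.1178268  0.05071914] [-0.00859696 -0.02164498 -0.        ] [-1.04607894  0.86295088  0.26546173] [ 0.15417148  0.18867356 -0.02483381] 0.032358588707178726
```

Emit:
arm_command(
  rows=[
    {"wx": 0,"wy": 0,"wz": 0,"tx": 0,"ty": 0,"tz": -0.04,"claw": 0.3},
  ],
)

```text
time_s: 7.23
position: [0.5097, 0.1178, 0.0501]
tool_rot: [-0.0, -0.486, 0.874, 0.001]
ft_force: [-2.4, 1.0, 3.1]
grip_width: 0.032
```

Emit:
arm_command(
  rows=[
    {"wx": 0,"wy": 0,"wz": 0,"tx": 0,"ty": 0,"tz": -0.04,"claw": 0.3},
  ],
)

```text
time_s: 7.32
position: [0.5097, 0.1178, 0.0493]
tool_rot: [-0.001, -0.486, 0.874, 0.001]
ft_force: [-2.9, 2.0, 4.8]
grip_width: 0.0324
```

Emit:
arm_command(
  rows=[
    {"wx": 0,"wy": 0,"wz": 0,"tx": 0,"ty": 0,"tz": -0.04,"claw": 0.3},
  ],
)

```text
time_s: 7.4
position: [0.5096, 0.1179, 0.0485]
tool_rot: [-0.0, -0.486, 0.874, 0.001]
ft_force: [-3.8, 2.0, 14.2]
grip_width: 0.0324
```

Emit:
arm_command(
  rows=[
    {"wx": 0,"wy": 0,"wz": 0,"tx": 0,"ty": 0,"tz": -0.04,"claw": 0.3},
  ],
)

```text
time_s: 7.48
position: [0.5097, 0.118, 0.0481]
tool_rot: [-0.0, -0.486, 0.874, 0.001]
ft_force: [-7.4, 1.3, 28.6]
grip_width: 0.0321
```

Emit:
arm_command(
  rows=[
    {"wx": 0,"wy": 0,"wz": 0,"tx": 0.01,"ty": 0,"tz": 0.07,"claw": 0.3},
    {"wx": 0,"wy": 0,"wz": 0,"tx": 0,"ty": 0,"tz": 0.05,"claw": 0.3},
  ],
)

```text
time_s: 7.65
position: [0.5097, 0.1179, 0.0506]
tool_rot: [-0.0, -0.486, 0.874, 0.001]
ft_force: [-0.7, 0.1, 0.4]
grip_width: 0.0322
```

Emit:
arm_command(
  rows=[
    {"wx": 0,"wy": 0,"wz": -0.6,"tx": 0,"ty": 0,"tz": 0,"claw": 0.3},
    {"wx": 0,"wy": 0,"wz": -1,"tx": 0,"ty": 0,"tz": -0.005,"claw": 0.3},
    {"wx": 0,"wy": 0,"wz": -1,"tx": 0,"ty": 0,"tz": -0.005,"claw": 0.3},
    {"wx": 0,"wy": 0,"wz": -1,"tx": 0,"ty": 0,"tz": -0.005,"claw": 0.3},
    {"wx": 0,"wy": 0,"wz": -1,"tx": 0,"ty": 0,"tz": -0.005,"claw": 0.3},
  ],
)

```text
time_s: 8.07
position: [0.5092, 0.1182, 0.0499]
tool_rot: [-0.001, -0.335, 0.942, 0.001]
ft_force: [-2.6, 3.4, 3.2]
grip_width: 0.0323
```

Run:
```python
from h import *
o=observe(); T=tpose(o); print(o["position"],level(o),o["ft_force"],o["torque"],o["grip_width"],np.degrees(np.arctan2(T[1,0],T[0,0])))
```

```text
[0.50916314 0.11820685 0.04990084] [-0.02189735 -0.02703293 -0.        ] [-2.5627658   3.36039454  3.17547656] [0.52024705 0.40058459 0.01962004] 0.032335976117665644 -140.86695913460753
```

Emit:
arm_command(
  rows=[
    {"wx": 0,"wy": 0,"wz": -1,"tx": 0.01,"ty": -0.01,"tz": 0.005,"claw": 0.3},
    {"wx": 0,"wy": 0,"wz": -1,"tx": 0,"ty": 0,"tz": 0,"claw": 0.3},
    {"wx": 0,"wy": 0,"wz": -1,"tx": 0,"ty": 0,"tz": 0,"claw": 0.3},
    {"wx": 0,"wy": 0,"wz": -1,"tx": 0,"ty": 0,"tz": -0.005,"claw": 0.3},
    {"wx": 0,"wy": 0,"wz": -1,"tx": 0,"ty": 0,"tz": -0.005,"claw": 0.3},
    {"wx": 0,"wy": 0,"wz": -1,"tx": 0,"ty": 0,"tz": -0.005,"claw": 0.3},
    {"wx": 0,"wy": 0,"wz": -1,"tx": 0,"ty": 0,"tz": -0.005,"claw": 0.3},
    {"wx": 0,"wy": 0,"wz": -1,"tx": 0,"ty": 0,"tz": -0.005,"claw": 0.3},
  ],
)

```text
time_s: 8.73
position: [0.5086, 0.1194, 0.0488]
tool_rot: [-0.001, -0.048, 0.999, 0.002]
ft_force: [-2.8, 4.0, 3.4]
grip_width: 0.0326
```

Run:
```python
from h import *
o=observe(); T=tpose(o); print(o["position"],level(o),o["ft_force"],o["torque"],o["grip_width"],np.degrees(np.arctan2(T[1,0],T[0,0])))
im=read_camera("wrist"); cv2.imwrite("pics/w5.png",im[:,:,::-1])
```

```text
[0.50862247 0.11938572 0.04884138] [-0.06270068 -0.02222349 -0.        ] [-2.75125437  4.04304682  3.42903475] [0.53863486 0.34801813 0.09638177] 0.03261096506680594 -174.5289689254387
```

View pics/w5.png

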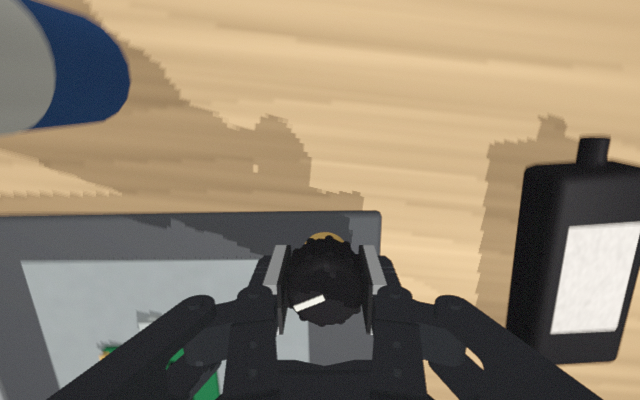

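Emit:
arm_command(
  rows=[
    {"wx": 0,"wy": 0,"wz": -1,"tx": 0.02,"ty": -0.03,"tz": 0.02,"claw": 0.3},
    {"wx": 0,"wy": 0,"wz": -1,"tx": 0.02,"ty": -0.03,"tz": 0.01,"claw": 0.3},
    {"wx": 0,"wy": 0,"wz": -1,"tx": 0,"ty": 0,"tz": 0,"claw": 0.3},
    {"wx": 0,"wy": 0,"wz": -1,"tx": 0,"ty": 0,"tz": 0,"claw": 0.3},
    {"wx": 0,"wy": 0,"wz": -1,"tx": 0,"ty": 0,"tz": 0,"claw": 0.3},
    {"wx": 0,"wy": 0,"wz": -1,"tx": 0,"ty": 0,"tz": 0,"claw": 0.3},
    {"wx": 0,"wy": 0,"wz": -1,"tx": 0,"ty": 0,"tz": 0,"claw": 0.3},
    {"wx": 0,"wy": 0,"wz": -1,"tx": 0,"ty": 0,"tz": 0,"claw": 0.3},
  ],
)

```text
time_s: 9.45
position: [0.5089, 0.1205, 0.0488]
tool_rot: [-0.0, 0.237, 0.972, 0.004]
ft_force: [-1.9, 4.9, 2.7]
grip_width: 0.0323
```

Run:
```python
from h import *
o=observe(); T=tpose(o); print(o["position"],level(o),o["ft_force"],o["torque"],o["grip_width"],np.degrees(np.arctan2(T[1,0],T[0,0])))
```

```text
[0.50891823 0.12053923 0.04879391] [-0.11098055  0.01826445  0.        ] [-1.89708858  4.94967382  2.74739701] [0.51216074 0.28386213 0.08753012] 0.03229222640645391 152.61186116707196
```

Emit:
arm_command(
  rows=[
    {"wx": -0.1,"wy": 0,"wz": -1,"tx": 0,"ty": -0.06,"tz": 0,"claw": 0.3},
    {"wx": 0,"wy": 0,"wz": -1,"tx": 0,"ty": -0.03,"tz": 0,"claw": 0.3},
    {"wx": 0,"wy": 0,"wz": -1,"tx": 0,"ty": 0,"tz": 0,"claw": 0.3},
    {"wx": 0,"wy": 0,"wz": -1,"tx": 0,"ty": 0,"tz": 0,"claw": 0.3},
    {"wx": 0,"wy": 0,"wz": -1,"tx": 0,"ty": 0,"tz": 0,"claw": 0.3},
    {"wx": 0,"wy": 0,"wz": -1,"tx": 0,"ty": 0,"tz": 0,"claw": 0.3},
  ],
)

```text
time_s: 9.95
position: [0.5095, 0.1209, 0.0486]
tool_rot: [0.001, 0.438, 0.899, 0.002]
ft_force: [-1.5, 2.8, 3.0]
grip_width: 0.0321
```

Run:
```python
from h import *
o=observe(); T=tpose(o); print(o["position"],level(o),o["ft_force"],o["torque"],o["grip_width"],np.degrees(np.arctan2(T[1,0],T[0,0])))
```

```text
[0.50946739 0.1209486  0.04859695] [-0.03289721  0.05345231  0.        ] [-1.50284248  2.7534136   3.00888333] [0.32227976 0.25183906 0.0773592 ] 0.032138379082264044 128.0474405093456
```

Emit:
arm_command(
  rows=[
    {"wx": 0,"wy": 0,"wz": -1,"tx": 0,"ty": -0.03,"tz": 0,"claw": 0.3},
    {"wx": 0,"wy": 0,"wz": -1,"tx": 0,"ty": -0.02,"tz": 0,"claw": 0.3},
    {"wx": 0,"wy": 0,"wz": -1,"tx": 0,"ty": 0,"tz": 0,"claw": 0.3},
    {"wx": 0,"wy": 0,"wz": -1,"tx": 0,"ty": 0,"tz": 0,"claw": 0.3},
    {"wx": 0,"wy": 0,"wz": -1,"tx": 0,"ty": 0,"tz": 0,"claw": 0.3},
    {"wx": 0,"wy": 0,"wz": -1,"tx": 0,"ty": 0,"tz": 0,"claw": 0.3},
    {"wx": 0,"wy": 0,"wz": -1,"tx": 0,"ty": 0,"tz": 0,"claw": 0.3},
    {"wx": 0,"wy": 0,"wz": 0,"tx": 0,"ty": 0,"tz": 0,"claw": 0.3},
  ],
)

```text
time_s: 10.62
position: [0.5105, 0.1214, 0.0484]
tool_rot: [0.002, 0.647, 0.762, 0.003]
ft_force: [-2.0, 1.3, 4.1]
grip_width: 0.0322
```

Run:
```python
from h import *
o=observe(); T=tpose(o); print(o["position"],level(o),o["ft_force"],o["torque"],o["grip_width"],np.degrees(np.arctan2(T[1,0],T[0,0])))
im=read_camera("wrist"); cv2.imwrite("pics/w6.png",im[:,:,::-1])
```

```text
[0.510513   0.12139776 0.04842506] [-0.02137851  0.09747624  0.        ] [-1.96676851  1.34307066  4.11519354] [ 0.26537282  0.53061341 -0.05609544] 0.03224366201759445 99.30247665732874
```

View pics/w6.png

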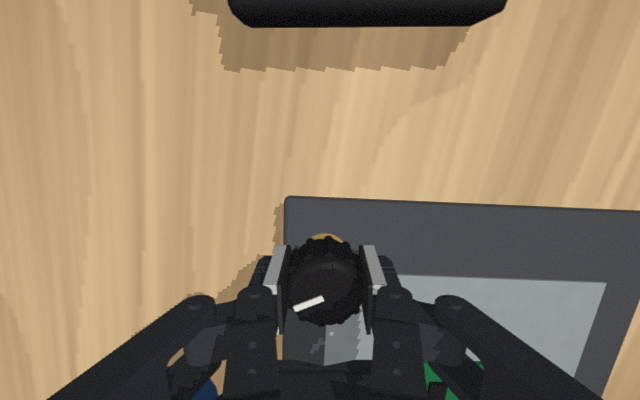

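Emit:
arm_command(
  rows=[
    {"wx": 0,"wy": 0,"wz": 0,"tx": 0,"ty": 0,"tz": 0,"claw": 0.6},
    {"wx": 0,"wy": 0,"wz": 0,"tx": 0,"ty": 0,"tz": 0,"claw": 0.75},
    {"wx": 0,"wy": 0,"wz": 0,"tx": 0,"ty": 0,"tz": 0,"claw": 0.75},
    {"wx": 0,"wy": 0,"wz": 0,"tx": 0,"ty": 0,"tz": 0.2,"claw": 0.75},
    {"wx": 0,"wy": 0,"wz": 0,"tx": 0,"ty": 0,"tz": 0.5,"claw": 0.75},
    {"wx": 0,"wy": 0,"wz": 0,"tx": 0,"ty": 0,"tz": 1,"claw": 0.75},
    {"wx": 0,"wy": 0,"wz": 0,"tx": 0,"ty": 0,"tz": 1,"claw": 0.75},
    {"wx": 0,"wy": 0,"wz": 0,"tx": 0,"ty": 0,"tz": 1,"claw": 0.5},
    {"wx": 0,"wy": 0,"wz": 0,"tx": 0,"ty": 0,"tz": 1,"claw": 0.5},
  ],
)

```text
time_s: 11.42
position: [0.5087, 0.1205, 0.1452]
tool_rot: [0.0, 0.641, 0.768, 0.0]
ft_force: [0.5, -0.4, 0.1]
grip_width: 0.0434
```

Run:
```python
from h import *
o=observe(); T=tpose(o); print(o["position"],level(o),o["ft_force"],o["torque"],o["grip_width"],np.degrees(np.arctan2(T[1,0],T[0,0])),o["qpos"])
im=read_camera("wrist"); cv2.imwrite("pics/w7.png",im[:,:,::-1])
im=read_camera("scene"); cv2.imwrite("pics/s7.png",cv2.resize(im[100:320,180:480,::-1],None,fx=2.6,fy=2.6))
```

```text
[0.5087138  0.120513   0.14516148] [-0.00410567  0.01713318  0.        ] [ 0.50750847 -0.35938043  0.10124614] [ 0.0040189  -0.01243722  0.00388049] 0.04341383854039174 100.28910960827982 [ 1.18270066e-01  4.83647529e-01  1.71613311e+00  1.77609585e-04
  9.40590435e-01 -6.14133109e-02]
```

View pics/w7.png

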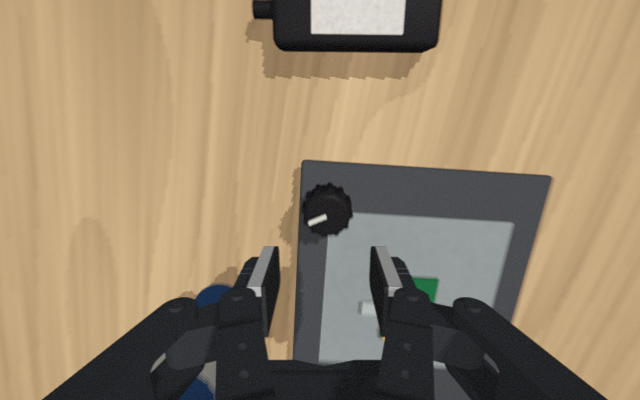

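View pics/s7.png

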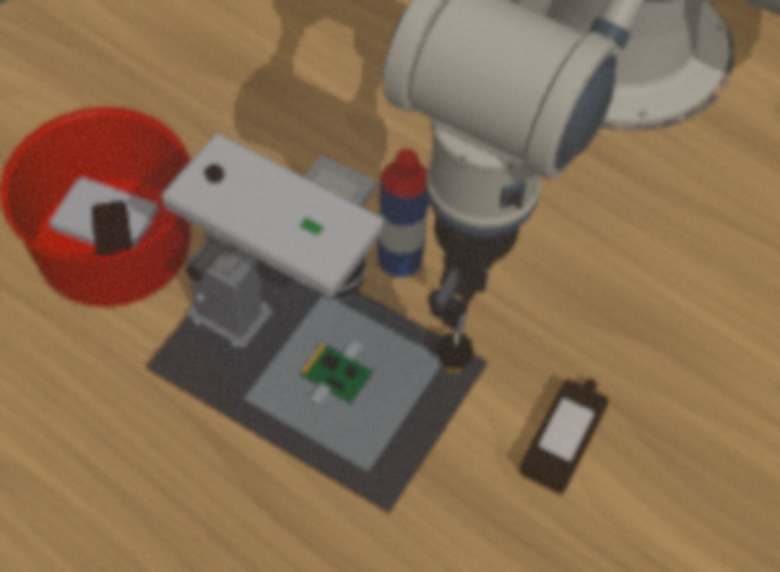

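Run:
```python
import numpy as np
from scipy.optimize import least_squares
# q1,q2,q3,q5, tcp x,y,z
D=[(-1.43449,.494128,1.346142,1.302517,.14355,-.60793,.24773),(.119313,.334445,1.575298,1.232895,.50847,.117966,.263044),(.11827,.48365,1.71613,.94059,.50871,.12051,.14516)]
def f(p):
    a,L1,L2,z0,l,T=p; r=[]
    for q1,q2,q3,q5,x,y,z in D:
        s=q2+q3; t=s+q5
        R=a+L1*np.sin(q2)+L2*np.sin(s)+T*np.sin(t); Z=z0+L1*np.cos(q2)+L2*np.cos(s)+T*np.cos(t)
        X=R*np.cos(q1)-l*np.sin(q1); Y=R*np.sin(q1)+l*np.cos(q1)
        r+=[X-x,Y-y,Z-z]
    return r
# prior-regularised
for T in (.25,.3,.35):
    g=least_squares(lambda p: list(f(list(p)+[T]))+list(1e-3*(p[:1])),[0,.4,.4,.15,.06]); print(T,g.x,np.array(f(list(g.x)+[T]))*1000)
```

```text
0.25 [-0.01584318  0.52740059  0.38273135  0.14361626  0.05861915] [-3.54911207 18.58315196  8.30841866 -1.16178666  1.89020844  1.4952776
 19.8039691   1.32196376 -9.80369618]
0.3 [-0.01585277  0.52713679  0.3828838   0.19391488  0.05861915] [-3.55556266 18.63018322  8.3342353  -1.16642686  1.88965223  1.49404448
 19.8557504   1.32811671 -9.8282797 ]
0.35 [-0.01586237  0.52687299  0.38303625  0.24421348  0.05861915] [-3.56201326 18.6772141   8.36005228 -1.17106765  1.88909589  1.49281185
 19.90753146  1.33426958 -9.85286405]
```

```bash
cat > kin.py <<'E'
import numpy as np
from scipy.optimize import least_squares
D=[(-1.43449,.494128,1.346142,1.302517,.14355,-.60793,.24773),(.119313,.334445,1.575298,1.232895,.50847,.117966,.263044),(.11827,.48365,1.71613,.94059,.50871,.12051,.14516)]
def fk(p,T,q1,q2,q3,q5):
    a,L1,L2,z0,l,d=p; s=q2+q3; t=s+q5
    return a+L1*np.sin(q2)+L2*np.sin(s+d)+T*np.sin(t), z0+L1*np.cos(q2)+L2*np.cos(s+d)+T*np.cos(t)
def f(p,T):
    r=[]
    for q1,q2,q3,q5,x,y,z in D:
        R,Z=fk(p,T,q1,q2,q3,q5); l=p[4]
        r+=[R*np.cos(q1)-l*np.sin(q1)-x,R*np.sin(q1)+l*np.cos(q1)-y,Z-z]
    return r
E
python3 - <<'E'
from kin import *
for d0 in (0,-1.5,1.5,-.5):
  g=least_squares(lambda p: list(f(p,.3))+[1e-3*p[0]],[0,.4,.4,.15,.06,d0]); print(g.cost,g.x,np.array(f(g.x,.3))*1000)
E
```

```text
3.0456660452525766e-06 [-2.70288744e-05  5.96824598e-01  4.02008387e-01  2.38171448e-01
  5.86191507e-02  2.97377722e-01] [-9.81522413e-01 -1.36950828e-01  5.76773521e-03 -2.42930553e-01
  2.00036316e+00 -7.03250205e-03  1.21617616e-01 -1.01678273e+00
  1.26476684e-03]
3.0456660452525305e-06 [-2.70288039e-05  5.96824598e-01  4.02008387e-01  2.38171448e-01
  5.86191507e-02  2.97377722e-01] [-9.81522411e-01 -1.36950828e-01  5.76773319e-03 -2.42930542e-01
  2.00036317e+00 -7.03250878e-03  1.21617603e-01 -1.01678273e+00
  1.26477519e-03]
3.045666045252544e-06 [-2.70288585e-05  5.96824598e-01  4.02008387e-01  2.38171448e-01
  5.86191507e-02  2.97377722e-01] [-9.81522423e-01 -1.36950750e-01  5.76778848e-03 -2.42930627e-01
  2.00036315e+00 -7.03244473e-03  1.21617545e-01 -1.01678273e+00
  1.26484868e-03]
3.0456660452525343e-06 [-2.70289197e-05  5.96824598e-01  4.02008387e-01  2.38171448e-01
  5.86191507e-02  2.97377722e-01] [-9.81522408e-01 -1.36950853e-01  5.76773302e-03 -2.42930556e-01
  2.00036316e+00 -7.03249619e-03  1.21617592e-01 -1.01678273e+00
  1.26477084e-03]
```

Run:
```python
from kin import *
for T in (.25,.3,.35):
  g=least_squares(lambda p: list(f(p,T))+[1e-3*p[0]],[0,.4,.4,.15,.06,0]); p=g.x
  for (R,Z,pd) in [(.585,.18,35),(.585,.23,35),(.50,.24,35),(.50,.24,45),(.50,.30,60),(.585,.18,45),(.47,.26,35)]:
    t=np.pi/2+np.radians(pd)
    best=None
    for q30 in (1,1.8,2.4):
      s=least_squares(lambda q:[a-b for a,b in zip(fk(p,T,0,q[0],q[1],t-q[0]-q[1]),(R,Z))],[.2,q30])
      if s.cost<1e-9: best=s.x; break
    print(T,R,Z,pd,None if best is None else (np.round([*best,t-sum(best)],3)))
```

```text
0.25 0.585 0.18 35 [ 0.494  2.106 -0.419]
0.25 0.585 0.23 35 [ 0.379  2.058 -0.256]
0.25 0.5 0.24 35 [ 0.274  2.232 -0.324]
0.25 0.5 0.24 45 [0.223 2.125 0.008]
0.25 0.5 0.3 60 [0.121 1.869 0.628]
0.25 0.585 0.18 45 [ 0.44   2.011 -0.095]
0.25 0.47 0.26 35 [ 0.187  2.263 -0.269]
0.3 0.585 0.18 35 [ 0.532  2.221 -0.572]
0.3 0.585 0.23 35 [ 0.395  2.173 -0.387]
0.3 0.5 0.24 35 [ 0.307  2.352 -0.477]
0.3 0.5 0.24 45 [ 0.217  2.219 -0.08 ]
0.3 0.5 0.3 60 [0.092 1.927 0.599]
0.3 0.585 0.18 45 [ 0.445  2.106 -0.195]
0.3 0.47 0.26 35 [ 0.211  2.384 -0.414]
0.35 0.585 0.18 35 [ 0.6    2.34  -0.758]
0.35 0.585 0.23 35 [ 0.433  2.291 -0.543]
0.35 0.5 0.24 35 [ 0.379  2.483 -0.681]
0.35 0.5 0.24 45 [ 0.221  2.315 -0.18 ]
0.35 0.5 0.3 60 [0.062 1.984 0.572]
0.35 0.585 0.18 45 [ 0.46   2.202 -0.307]
0.35 0.47 0.26 35 [ 0.277  2.517 -0.613]
```

```bash
cat > sim.py <<'E'
import numpy as np
from scipy.spatial.transform import Rotation as R
from scipy.optimize import least_squares
import kin
def P(T): return least_squares(lambda p: list(kin.f(p,T))+[1e-3*p[0]],[0,.4,.4,.15,.06,0]).x
lo=np.array([-2.91,-.82,.22,-1.22,.12,-3.08]);hi=np.array([2.91,2.16,2.67,4.37,2.79,3.08])
sg=1
def FK(q,T,p):
    a,L1,L2,z0,l,d=p; s=q[1]+q[2]
    Rt=R.from_euler('z',q[0])*R.from_euler('y',s)*R.from_euler('z',sg*q[3])*R.from_euler('y',q[4])*R.from_euler('z',q[5]+np.pi/2)
    w=R.from_euler('z',q[0]).apply([a+L1*np.sin(q[1])+L2*np.sin(s+d),l,z0+L1*np.cos(q[1])+L2*np.cos(s+d)])
    return w+T*Rt.as_matrix()[:,2],Rt,w
def IK(pos,rot,q0,T,p):
    def e(q):
        x,r,_=FK(q,T,p); return np.r_[(x-pos)*5,(rot*r.inv()).as_rotvec(),1e-4*(q-q0)]
    s=least_squares(e,np.clip(q0,lo+1e-6,hi-1e-6),bounds=(lo,hi)); return s.x,np.abs(e(s.x)[:6]).max()
def trot(az,el,camup=True):
    az,el=np.radians(az),np.radians(el)
    z=np.array([np.cos(az)*np.cos(el),np.sin(az)*np.cos(el),np.sin(el)]); y=np.array([np.sin(az),-np.cos(az),0])
    # x = y x z
    x=np.cross(y,z); 
    if not camup: x,y=-x,-y
    return R.from_matrix(np.c_[x,y,z])
E
python3 - <<'E'
from sim import *
import sim
np.set_printoptions(precision=4,suppress=True)
p=P(.3)
q=[.11931,.334445,1.575298,-.00998,1.232895,-2.50233]
m=R.from_quat([-.50300612,.86426988,-.00411692,-.00233955])
for s in (1,-1):
    sim.sg=s; x,r,w=FK(q,.3,p); print(s,x,(m*r.inv()).as_rotvec(),r.as_matrix()[:,2],m.as_matrix()[:,2])
print(trot(6,-35).as_matrix())
E
```

```text
1 [0.5086 0.1172 0.2631] [0. 0. 0.] [ 0.0001 -0.0095 -1.    ] [ 0.0001 -0.0095 -1.    ]
-1 [0.5079 0.1228 0.2631] [-0.0187 -0.0022  0.0066] [-0.0021  0.0092 -1.    ] [ 0.0001 -0.0095 -1.    ]
[[ 0.5704  0.1045  0.8147]
 [ 0.06   -0.9945  0.0856]
 [ 0.8192  0.     -0.5736]]
```

```bash
cat > path.py <<'E'
from sim import *
np.set_printoptions(precision=2,suppress=True)
def run(way,T,n=12):
    p=P(T); q=np.array([.118,.4836,1.716,0,.94,-.0614]); (pos,rot,_)=FK(q,T,p)
    mx=0
    for (tp,tr,lab) in way:
        for k in range(1,n+1):
            f=k/n; x=pos+(np.array(tp)-pos)*f; rv=(tr*rot.inv()).as_rotvec(); r=R.from_rotvec(rv*f)*rot
            q2,e=IK(x,r,q,T,p); d=np.abs(q2-q).max(); q=q2
            if e>1e-2: print("   bad",lab,k,e,q)
            mx=max(mx,d)
        pos,rot=np.array(tp),tr
        print(T,lab,q,"w",FK(q,T,p)[2],"maxstep %.2f"%mx); mx=0
E
python3 - <<'E'
from path import *
way=[((.47,0.0,.40),trot(6,-89.9),"up"),((.45,-.12,.40),trot(60,-80),"tilt"),((.45,-.12,.40),trot(70,-60),"s60"),((.45,-.12,.36),trot(70,-40),"s40"),((.47,-.12,.34),trot(40,-32),"az40"),((.48,-.11,.26),trot(6,-32),"az6"),((.578,-.098,.18),trot(6,-32),"in"),((.578,-.098,.23),trot(6,-32),"lift")]
for T in (.25,.3,.35): run(way,T)
E
```

```text
0.25 up [-0.13  0.14  1.46  0.    1.54  1.34] w [ 0.47 -0.    0.65] maxstep 0.12
0.25 tilt [-0.48  0.12  1.49  0.17  1.52  0.03] w [ 0.43 -0.16  0.65] maxstep 0.11
0.25 s60 [-0.65  0.17  1.52  0.5   1.62 -0.32] w [ 0.41 -0.24  0.62] maxstep 0.03
0.25 s40 [-0.78  0.28  1.64  0.77  1.65 -0.54] w [ 0.38 -0.3   0.52] maxstep 0.03
0.25 az40 [-0.84  0.21  1.9   1.09  1.27 -0.46] w [ 0.31 -0.26  0.47] maxstep 0.03
0.25 az6 [-0.65  0.25  2.22  1.83  0.65 -0.78] w [ 0.27 -0.13  0.39] maxstep 0.11
0.25 in [-0.47  0.52  2.11  2.24  0.63 -1.1 ] w [ 0.37 -0.12  0.31] maxstep 0.04
0.25 lift [-0.47  0.4   2.07  2.03  0.54 -0.85] w [ 0.37 -0.12  0.36] maxstep 0.02
0.3 up [-0.13  0.14  1.46  0.    1.54  1.34] w [ 0.47 -0.    0.7 ] maxstep 0.12
0.3 tilt [-0.5   0.12  1.49  0.17  1.52  0.01] w [ 0.42 -0.17  0.7 ] maxstep 0.11
0.3 s60 [-0.7   0.18  1.52  0.49  1.63 -0.37] w [ 0.4  -0.26  0.66] maxstep 0.03
0.3 s40 [-0.85  0.31  1.64  0.74  1.67 -0.61] w [ 0.37 -0.34  0.55] maxstep 0.02
0.3 az40 [-0.95  0.25  1.94  1.06  1.32 -0.57] w [ 0.28 -0.28  0.5 ] maxstep 0.03
0.3 az6 [-0.76  0.29  2.33  1.88  0.7
[... 162 characters left out ...]
4 -1.04] w [ 0.32 -0.12  0.39] maxstep 0.02
0.35 up [-0.13  0.14  1.46  0.    1.54  1.34] w [ 0.47 -0.    0.75] maxstep 0.12
0.35 tilt [-0.52  0.12  1.5   0.17  1.52 -0.  ] w [ 0.42 -0.17  0.74] maxstep 0.11
0.35 s60 [-0.75  0.19  1.52  0.48  1.64 -0.42] w [ 0.39 -0.28  0.7 ] maxstep 0.04
0.35 s40 [-0.92  0.36  1.63  0.71  1.69 -0.68] w [ 0.36 -0.37  0.58] maxstep 0.02
0.35 az40 [-1.06  0.29  1.97  1.02  1.35 -0.68] w [ 0.24 -0.31  0.53] maxstep 0.03
0.35 az6 [-0.91  0.36  2.45  1.9   0.86 -1.19] w [ 0.18 -0.14  0.45] maxstep 0.14
0.35 in [-0.62  0.65  2.33  2.34  0.9  -1.44] w [ 0.28 -0.13  0.37] maxstep 0.05
0.35 lift [-0.62  0.48  2.29  2.2   0.76 -1.22] w [ 0.28 -0.13  0.42] maxstep 0.02
```

Emit:
arm_command(
  rows=[
    {"wx": 0,"wy": 0,"wz": -1,"tx": 0,"ty": 0,"tz": 1,"claw": 0.5},
    {"wx": 0,"wy": 0,"wz": -1,"tx": 0,"ty": 0,"tz": 1,"claw": 0.5},
    {"wx": 0,"wy": 0,"wz": -1,"tx": 0,"ty": 0,"tz": 1,"claw": 0.5},
    {"wx": 0,"wy": 0,"wz": -1,"tx": 0,"ty": 0,"tz": 1,"claw": 0.5},
    {"wx": 0,"wy": 0,"wz": -1,"tx": 0,"ty": 0,"tz": 1,"claw": 0.5},
    {"wx": 0,"wy": 0,"wz": -1,"tx": 0,"ty": 0,"tz": 1,"claw": 0.5},
    {"wx": 0,"wy": 0,"wz": -1,"tx": 0,"ty": 0,"tz": 1,"claw": 0.5},
    {"wx": 0,"wy": 0,"wz": -1,"tx": 0,"ty": 0,"tz": 1,"claw": 0.5},
    {"wx": 0,"wy": 0,"wz": -1,"tx": -0.15,"ty": -0.6,"tz": 0.7,"claw": 0.5},
    {"wx": 0,"wy": 0,"wz": -1,"tx": -0.15,"ty": -0.6,"tz": 0.7,"claw": 0.5},
    {"wx": 0,"wy": 0,"wz": -1,"tx": -0.15,"ty": -0.6,"tz": 0.7,"claw": 0.5},
    {"wx": 0,"wy": 0,"wz": -1,"tx": -0.15,"ty": -0.6,"tz": 0.7,"claw": 0.5},
    {"wx": 0,"wy": 0,"wz": -1,"tx": -0.15,"ty": -0.6,"tz": 0.7,"claw": 0.5},
    {"wx": 0,"wy": 0,"wz": -1,"tx": -0.15,"ty": -0.6,"tz": 0.7,"claw": 0.5},
    {"wx": 0,"wy": 0,"wz": -1,"tx": -0.15,"ty": -0.6,"tz": 0.7,"claw": 0.5},
    {"wx": 0,"wy": 0,"wz": -1,"tx": -0.15,"ty": -0.6,"tz": 0.5,"claw": 0.5},
    {"wx": 0,"wy": 0,"wz": -1,"tx": -0.15,"ty": -0.6,"tz": 0.2,"claw": 0.5},
    {"wx": 0,"wy": 0,"wz": -1,"tx": -0.15,"ty": -0.6,"tz": 0,"claw": 0.5},
    {"wx": 0,"wy": 0,"wz": -1,"tx": -0.15,"ty": -0.6,"tz": 0,"claw": 0.5},
    {"wx": 0,"wy": 0,"wz": -1,"tx": -0.15,"ty": -0.6,"tz": 0,"claw": 0.5},
  ],
)

```text
time_s: 13.18
position: [0.4649, -0.0285, 0.4377]
tool_rot: [0.002, 0.989, 0.149, 0.002]
ft_force: [0.4, -0.2, 0.0]
grip_width: 0.0427
```

```bash
cat > nxt.py <<'E'
import sys
from h import *
from sim import *
def nxt(pos,az,el,o=None):
    o=o or observe(); T=tpose(o); r=R.from_matrix(T[:3,:3])
    rv=np.degrees((trot(az,el)*r.inv()).as_rotvec())/4; d=(np.array(pos)-o["position"])/.02
    print("pos",np.round(o["position"],4),"q",np.round(o["qpos"],2),"f",np.round(o["ft_force"],1),"w",round(o["grip_width"],4))
    print(" rot rows",np.round(rv,2),"|%.1f|"%np.linalg.norm(rv)," trans",np.round(d,3))
if __name__=="__main__":
    a=[float(x) for x in sys.argv[1:]]; nxt(a[:3],a[3],a[4])
E
python3 nxt.py .45 -.12 .40 60 -75
```

```text
pos [ 0.4649 -0.0285  0.4377] q [-0.19  0.12  1.39 -0.    1.63  1.08] f [ 0.4 -0.2  0. ] w 0.0427
 rot rows [ 2.42 -2.91 10.66] |11.3|  trans [-0.747 -4.575 -1.885]
```

```bash
python3 nxt.py .45 -.12 .40 65 -50; python3 nxt.py .46 -.12 .38 50 -40
```

```text
pos [ 0.4649 -0.0285  0.4377] q [-0.19  0.12  1.39 -0.    1.63  1.08] f [ 0.4 -0.2  0. ] w 0.0427
 rot rows [ 6.78 -7.66 11.49] |15.4|  trans [-0.747 -4.575 -1.885]
pos [ 0.4649 -0.0285  0.4377] q [-0.19  0.12  1.39 -0.    1.63  1.08] f [ 0.4 -0.2  0. ] w 0.0427
 rot rows [  7.03 -10.47   7.71] |14.8|  trans [-0.247 -4.575 -2.885]
```

Emit:
arm_command(
  rows=[
    {"wx": 0.58,"wy": -0.87,"wz": 0.64,"tx": -0.02,"ty": -0.38,"tz": -0.24,"claw": 1},
    {"wx": 0.58,"wy": -0.87,"wz": 0.64,"tx": -0.02,"ty": -0.38,"tz": -0.24,"claw": 1},
    {"wx": 0.58,"wy": -0.87,"wz": 0.64,"tx": -0.02,"ty": -0.38,"tz": -0.24,"claw": 1},
    {"wx": 0.58,"wy": -0.87,"wz": 0.64,"tx": -0.02,"ty": -0.38,"tz": -0.24,"claw": 1},
    {"wx": 0.58,"wy": -0.87,"wz": 0.64,"tx": -0.02,"ty": -0.38,"tz": -0.24,"claw": 1},
    {"wx": 0.58,"wy": -0.87,"wz": 0.64,"tx": -0.02,"ty": -0.38,"tz": -0.24,"claw": 1},
    {"wx": 0.58,"wy": -0.87,"wz": 0.64,"tx": -0.02,"ty": -0.38,"tz": -0.24,"claw": 1},
    {"wx": 0.58,"wy": -0.87,"wz": 0.64,"tx": -0.02,"ty": -0.38,"tz": -0.24,"claw": 1},
    {"wx": 0.58,"wy": -0.87,"wz": 0.64,"tx": -0.02,"ty": -0.38,"tz": -0.24,"claw": 1},
    {"wx": 0.58,"wy": -0.87,"wz": 0.64,"tx": -0.02,"ty": -0.38,"tz": -0.24,"claw": 1},
    {"wx": 0.58,"wy": -0.87,"wz": 0.64,"tx": -0.02,"ty": -0.38,"tz": -0.24,"claw": 1},
    {"wx": 0.58,"wy": -0.87,"wz": 0.64,"tx": -0.02,"ty": -0.38,"tz": -0.24,"claw": 1},
  ],
)

```text
time_s: 14.18
position: [0.458, -0.1231, 0.3849]
tool_rot: [-0.173, 0.81, 0.388, 0.405]
ft_force: [-0.1, 0.3, -0.8]
grip_width: 0.0852
```

```bash
python3 nxt.py .47 -.11 .30 6.2 -32
```

```text
pos [ 0.458  -0.1231  0.3849] q [-0.96  0.2   1.78  0.88  1.5  -0.51] f [-0.1  0.3 -0.8] w 0.0852
 rot rows [  1.14  -1.06 -10.97] |11.1|  trans [ 0.6    0.655 -4.246]
```

Emit:
arm_command(
  rows=[
    {"wx": 0.1,"wy": -0.09,"wz": -0.91,"tx": 0.05,"ty": 0.05,"tz": -0.3,"claw": 1},
    {"wx": 0.1,"wy": -0.09,"wz": -0.91,"tx": 0.05,"ty": 0.05,"tz": -0.3,"claw": 1},
    {"wx": 0.1,"wy": -0.09,"wz": -0.91,"tx": 0.05,"ty": 0.05,"tz": -0.3,"claw": 1},
    {"wx": 0.1,"wy": -0.09,"wz": -0.91,"tx": 0.05,"ty": 0.05,"tz": -0.3,"claw": 1},
    {"wx": 0.1,"wy": -0.09,"wz": -0.91,"tx": 0.05,"ty": 0.05,"tz": -0.3,"claw": 1},
    {"wx": 0.1,"wy": -0.09,"wz": -0.91,"tx": 0.05,"ty": 0.05,"tz": -0.3,"claw": 1},
    {"wx": 0.1,"wy": -0.09,"wz": -0.91,"tx": 0.05,"ty": 0.05,"tz": -0.3,"claw": 1},
    {"wx": 0.1,"wy": -0.09,"wz": -0.91,"tx": 0.05,"ty": 0.05,"tz": -0.3,"claw": 1},
    {"wx": 0.1,"wy": -0.09,"wz": -0.91,"tx": 0.05,"ty": 0.05,"tz": -0.3,"claw": 1},
    {"wx": 0.1,"wy": -0.09,"wz": -0.91,"tx": 0.05,"ty": 0.05,"tz": -0.3,"claw": 1},
    {"wx": 0.1,"wy": -0.09,"wz": -0.91,"tx": 0.05,"ty": 0.05,"tz": -0.3,"claw": 1},
    {"wx": 0.1,"wy": -0.09,"wz": -0.91,"tx": 0.05,"ty": 0.05,"tz": -0.3,"claw": 1},
    {"wx": 0,"wy": 0,"wz": 0,"tx": 0,"ty": 0,"tz": 0,"claw": 1},
  ],
)

```text
time_s: 15.27
position: [0.4657, -0.1154, 0.3069]
tool_rot: [-0.019, 0.873, 0.03, 0.487]
ft_force: [0.4, 0.8, 0.2]
grip_width: 0.0853
```

```bash
python3 nxt.py .47 -.11 .28 6.2 -32
python3 - <<'E'
from h import *
o=observe(); T=tpose(o); np.save("T8.npy",T)
im=read_camera("wrist"); cv2.imwrite("pics/w8.png",im[:,:,::-1])
for h in (0,.01,.02,.03): print(h,proj("wrist",[.578,-.0988,.16+h],T))
im=read_camera("scene"); cv2.imwrite("pics/s8.png",cv2.resize(im[60:320,180:480,::-1],None,fx=2.3,fy=2.3))
E
```

```text
pos [ 0.4657 -0.1154  0.3069] q [-0.86  0.14  2.33  1.67  0.76 -0.75] f [0.4 0.8 0.2] w 0.0853
 rot rows [-0.07  0.08  0.52] |0.5|  trans [ 0.217  0.269 -1.344]
0 [315.26404535 243.64063454]
0.01 [315.0174347  238.05419584]
0.02 [314.75887033 232.19697121]
0.03 [314.48746153 226.04878334]
```

View pics/w8.png

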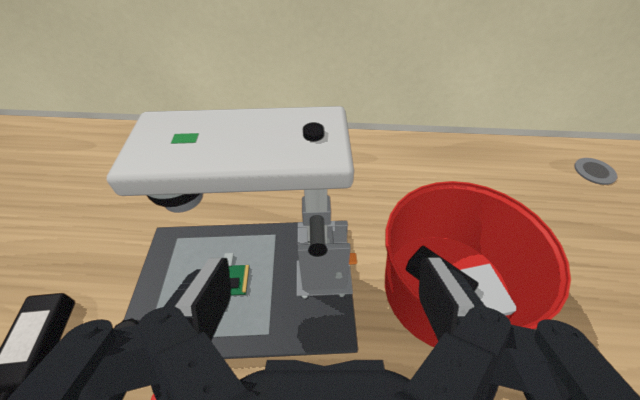

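View pics/s8.png

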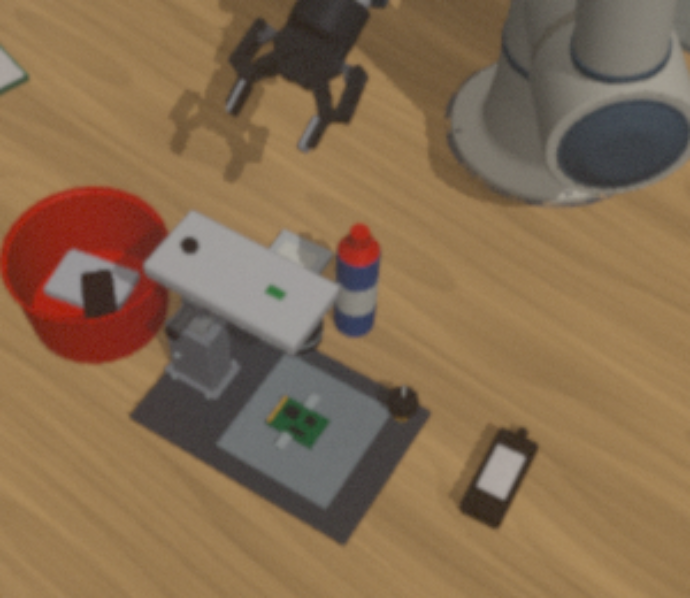

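Run:
```python
import cv2
im=cv2.imread("pics/w8.png"); cv2.imwrite("pics/w8c.png",cv2.resize(im[170:305,270:380],None,fx=5,fy=4.4,interpolation=cv2.INTER_CUBIC))
```

```text
(no output)
```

View pics/w8c.png

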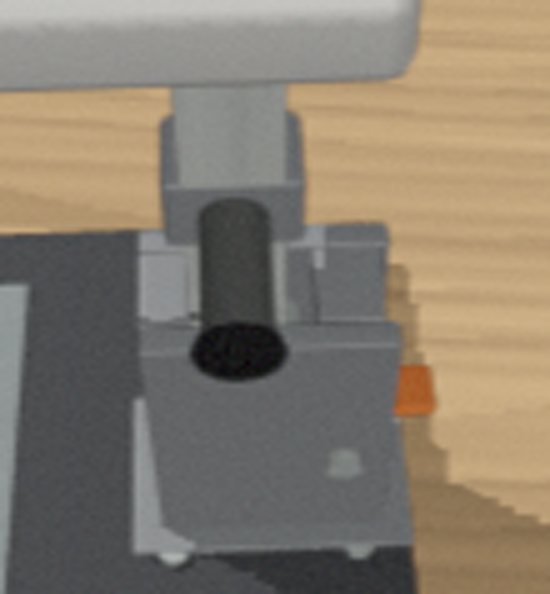

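Run:
```python
from h import *
np.set_printoptions(precision=1,suppress=True)
T=np.load("T8.npy"); ex=np.array([-.108,.994,0]); ey=np.array([-.994,-.108,0]); C=np.array([.6017,.0094,0])
S=lambda x,y,z: C+ex*x+ey*y+np.array([0,0,z])
print("plate corners",proj("wrist",S(-.15,.1,.02),T),proj("wrist",S(-.15,-.1,.02),T),proj("wrist",S(.15,.1,.02),T))
print("socket front top",[proj("wrist",S(-.105,y,.125),T) for y in (.02,.03)],"back top corners",proj("wrist",S(-.135,-.02,.125),T))
for h in (0,.01,.02,.03):
  print(h,"cap",proj("wrist",S(-.105,.065,.16+h),T),"cap top",proj("wrist",S(-.105,.065,.1695+h),T),proj("wrist",S(-.105,.065,.1505+h),T),"roof bottom edge R",proj("wrist",S(-.135,.044,.238+h),T),"L",proj("wrist",S(.05,.044,.238+h),T), "barroot",proj("wrist",S(-.105,.011,.16+h),T))
```

```text
plate corners [356.5 351.7] [343.8 219.1] [103.6 362.2]
socket front top [array([315.7, 249.3]), array([315.9, 257.1])] back top corners [340.1 219.8]
0 cap [315.9 270.3] cap top [315.6 265.3] [316.1 275.1] roof bottom edge R [350.2 198.6] L [118.2 205.8] barroot [314.8 224.1]
0.01 cap [315.6 265. ] cap top [315.4 259.8] [315.8 270. ] roof bottom edge R [351.  190.3] L [112.  197.5] barroot [314.5 218.4]
0.02 cap [315.4 259.5] cap top [315.1 253.9] [315.6 264.8] roof bottom edge R [351.7 181.5] L [105.4 188.8] barroot [314.3 212.3]
0.03 cap [315.1 253.6] cap top [314.8 247.8] [315.3 259.2] roof bottom edge R [352.6 172.1] L [ 98.3 179.5] barroot [314. 206.]
```

Run:
```python
from h import *
np.set_printoptions(precision=1,suppress=True)
T=np.load("T8.npy"); ex=np.array([-.108,.994,0]); ey=np.array([-.994,-.108,0]); C=np.array([.6017,.0094,0])
S=lambda x,y,z: C+ex*x+ey*y+np.array([0,0,z])
for ye in (.05,.055,.06,.065):
  for h in (0,.01,.02): print(ye,h,proj("wrist",S(-.105,ye,.16+h),T), 326*.019/((np.linalg.inv(T@np.array(camera_model("wrist")["tool_from_camera"]))@np.r_[S(-.105,ye,.16+h),1])[2]))
for h in (0,.01,.02,.03): 
  # roof top corners (near edge) z .26
  print(h,"near top R/L",proj("wrist",S(-.135,.044,.26+h),T),proj("wrist",S(.05,.044,.26+h),T),"far top R/L",proj("wrist",S(-.135,-.044,.26+h),T),proj("wrist",S(.05,-.044,.26+h),T))
im=cv2.imread("pics/w8.png"); cv2.imwrite("pics/w8d.png",cv2.resize(im[95:215,95:370],None,fx=2.9,fy=2.9,interpolation=cv2.INTER_CUBIC))
```

```text
0.05 0 [315.5 256.4] 19.478995997203402
0.05 0.01 [315.3 251. ] 19.954209207101442
0.05 0.02 [315.  245.3] 20.453189010986492
0.055 0 [315.6 261. ] 19.680955934809486
0.055 0.01 [315.4 255.6] 20.166197070994723
0.055 0.02 [315.1 249.9] 20.67597065754364
0.06 0 [315.7 265.6] 19.887147624254563
0.06 0.01 [315.5 260.2] 20.38273749801216
0.06 0.02 [315.2 254.6] 20.903658944006615
0.065 0 [315.9 270.3] 20.09770547826632
0.065 0.01 [315.6 265. ] 20.603978733406365
0.065 0.02 [315.4 259.5] 21.13641777427876
0 near top R/L [351.9 179.7] [104. 187.] far top R/L [343.1 111.8] [142.5 116.8]
0.01 near top R/L [352.7 170.2] [ 96.9 177.5] far top R/L [343.6 102.5] [137.8 107.4]
0.02 near top R/L [353.6 160. ] [ 89.2 167.5] far top R/L [344.   92.6] [132.8  97.5]
0.03 near top R/L [354.6 149.2] [ 81.1 156.7] far top R/L [344.5  82.2] [127.5  87.1]
```

View pics/w8d.png

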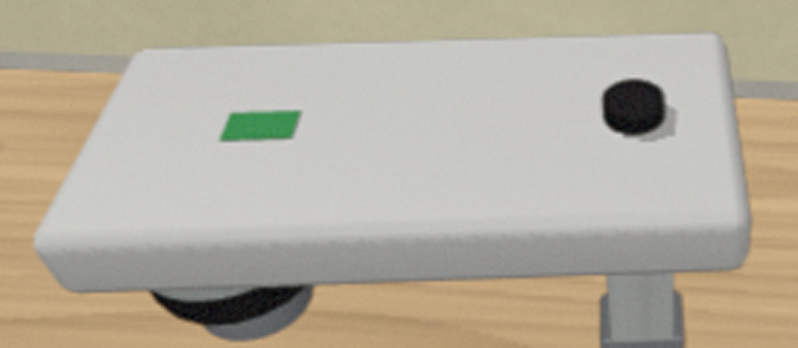

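Emit:
arm_command(
  rows=[
    {"wx": 0,"wy": 0,"wz": 0.26,"tx": 0.4,"ty": 0.08,"tz": -0.85,"claw": 0.9},
    {"wx": 0,"wy": 0,"wz": 0.26,"tx": 0.4,"ty": 0.08,"tz": -0.85,"claw": 0.9},
    {"wx": 0,"wy": 0,"wz": 0,"tx": 0.4,"ty": 0.08,"tz": -0.85,"claw": 0.9},
    {"wx": 0,"wy": 0,"wz": 0,"tx": 0.4,"ty": 0.08,"tz": -0.85,"claw": 0.9},
    {"wx": 0,"wy": 0,"wz": 0,"tx": 0.4,"ty": 0.08,"tz": -0.85,"claw": 0.9},
    {"wx": 0,"wy": 0,"wz": 0,"tx": 0.4,"ty": 0.08,"tz": -0.85,"claw": 0.9},
    {"wx": 0,"wy": 0,"wz": 0,"tx": 0,"ty": 0,"tz": 0,"claw": 0.9},
  ],
)

```text
time_s: 15.95
position: [0.5231, -0.1118, 0.2094]
tool_rot: [-0.026, 0.866, 0.061, 0.496]
ft_force: [0.4, -0.2, 1.5]
grip_width: 0.0767
```

```bash
python3 nxt.py .5136 -.1058 .20 6.2 -32
python3 - <<'E'
from h import *
o=observe(); T=tpose(o); np.save("T9.npy",T)
im=read_camera("wrist"); cv2.imwrite("pics/w9.png",im[:,:,::-1])
cv2.imwrite("pics/w9c.png",cv2.resize(im[150:400,200:430,::-1],None,fx=2.4,fy=2.4,interpolation=cv2.INTER_CUBIC))
E
```

```text
pos [ 0.5231 -0.1118  0.2094] q [-0.73  0.53  2.36  2.14  0.88 -1.34] f [ 0.4 -0.2  1.5] w 0.0767
 rot rows [ 0.18  0.41 -0.35] |0.6|  trans [-0.476  0.302 -0.471]
```

View pics/w9.png

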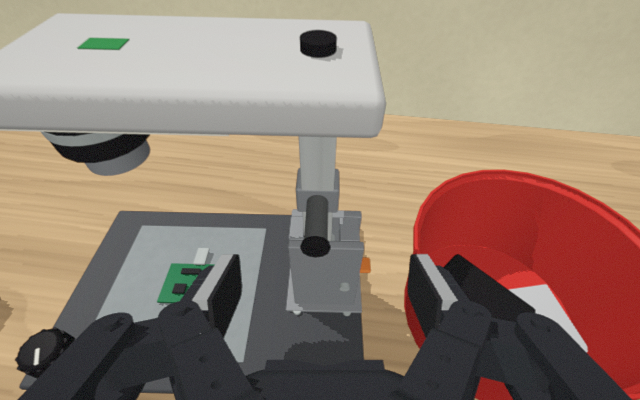

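View pics/w9c.png

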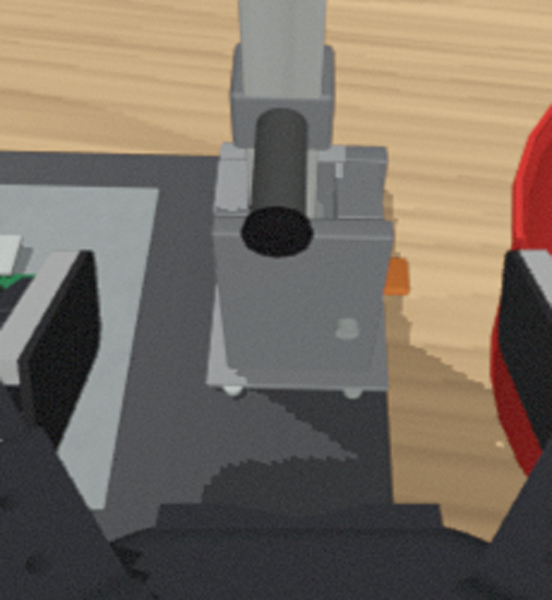

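```bash
cat > tri.py <<'E'
from h import *
ex=np.array([-.108,.994,0]); ey=np.array([-.994,-.108,0]); C=np.array([.6017,.0094,0])
def tri(obs):
    A=np.zeros((3,3));b=np.zeros(3);L=[]
    m=camera_model("wrist")
    for T,(u,v) in obs:
        E=T@np.array(m["tool_from_camera"]); d=E[:3,:3]@[(u-m["cx"])/m["fx"],(v-m["cy"])/m["fy"],1]; d/=np.linalg.norm(d); M=np.eye(3)-np.outer(d,d); A+=M; b+=M@E[:3,3]; L.append((M,E[:3,3]))
    x=np.linalg.solve(A,b); res=[np.linalg.norm(M@(x-o))*1000 for M,o in L]
    q=x-C; return x.round(4),"stand",np.round([q@ex,q@ey,x[2]],4),np.round(res,1)
E
python3 - <<'E'
from tri import *
a=np.load("T8.npy");b=np.load("T9.npy")
for n,p,q in [("cap",(317.8,249.5),(315.4,246.7)),("sockL",(297.6,246.1),(288.75,242.5)),("sockR",(350.4,246.1),(363.3,243.3)),("colLbot",(303,224.5),(296.25,211.7)),("colRbot",(331,224.5),(338.3,211.7)),("colLtop",(302.5,212.5),(296.7,190.4)),("colRtop",(331,212.5),(338.8,190.4)),("plate",(356.5,350),(362,383)),("knobtop black",(313.5,128),(318,38))]: print(n,*tri([(a,p),(b,q)]))
E
```

```text
cap [ 0.5632 -0.1027  0.1729] stand [-0.1073  0.0504  0.1729] [0.1 0.1]
sockL [ 0.598  -0.0758  0.1213] stand [-0.0843  0.0129  0.1213] [0.1 0.1]
sockR [ 0.5771 -0.133   0.1614] stand [-0.1389  0.0398  0.1614] [1.1 1.1]
colLbot [ 0.6068 -0.0821  0.1509] stand [-0.0915  0.0048  0.1509] [0.6 0.6]
colRbot [ 0.5992 -0.1133  0.1648] stand [-0.1217  0.0158  0.1648] [0. 0.]
colLtop [ 0.6016 -0.0842  0.1792] stand [-0.0931  0.0102  0.1792] [0. 0.]
colRtop [ 0.5923 -0.1131  0.1934] stand [-0.1208  0.0226  0.1934] [0.2 0.2]
plate [ 0.5665 -0.1621 -0.1383] stand [-0.1666  0.0535 -0.1383] [0.6 0.6]
knobtop black [ 0.616  -0.0965  0.2734] stand [-0.1068 -0.0028  0.2734] [0.2 0.2]
```

Emit:
arm_command(
  rows=[
    {"wx": 0.1,"wy": 0.25,"wz": -0.2,"tx": 0.3,"ty": 0.2,"tz": -0.3,"claw": 0.8},
    {"wx": 0.1,"wy": 0.2,"wz": -0.2,"tx": 0.3,"ty": 0.15,"tz": -0.3,"claw": 0.8},
    {"wx": 0,"wy": 0,"wz": 0,"tx": 0.3,"ty": 0.1,"tz": -0.3,"claw": 0.8},
    {"wx": 0,"wy": 0,"wz": 0,"tx": 0.3,"ty": 0.1,"tz": -0.3,"claw": 0.8},
    {"wx": 0,"wy": 0,"wz": 0,"tx": 0,"ty": 0,"tz": 0,"claw": 0.7},
  ],
)

```text
time_s: 16.42
position: [0.5494, -0.1023, 0.1932]
tool_rot: [-0.027, 0.871, 0.047, 0.488]
ft_force: [0.1, 0.8, 0.9]
grip_width: 0.0599
```

```bash
python3 nxt.py .5774 -.1004 .169 6.2 -32
python3 - <<'E'
from h import *
o=observe(); T=tpose(o); np.save("T10.npy",T)
im=read_camera("wrist"); cv2.imwrite("pics/w10.png",im[:,:,::-1])
E
```

```text
pos [ 0.5494 -0.1023  0.1932] q [-0.64  0.56  2.32  2.26  0.84 -1.33] f [0.1 0.8 0.9] w 0.0599
 rot rows [-0.03  0.13 -0.01] |0.1|  trans [ 1.402  0.096 -1.208]
```

View pics/w10.png

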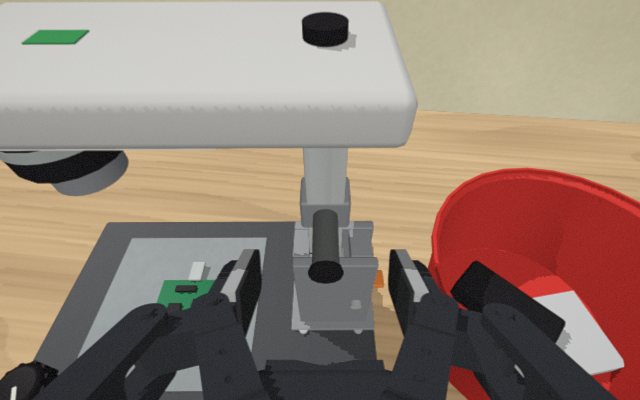

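Run:
```python
from tri import *
a=np.load("T8.npy");b=np.load("T10.npy")
print(*tri([(a,(317.8,249.5)),(b,(325.5,271))]))
print(*tri([(a,(313.5,128)),(b,(325,27))]))
print(*tri([(a,(317.3,224.5)),(b,(325,229.5))]))
```

```text
[ 0.571  -0.1018  0.1604] stand [-0.1072  0.0425  0.1604] [0.2 0.2]
[ 0.6211 -0.096   0.2696] stand [-0.1069 -0.0079  0.2696] [0.2 0.2]
[ 0.5311 -0.1061  0.2566] stand [-0.1071  0.0827  0.2566] [0.7 0.7]
```

Emit:
arm_command(
  rows=[
    {"wx": 0,"wy": 0.1,"wz": 0,"tx": 0.33,"ty": 0.02,"tz": -0.33,"claw": 0.7},
    {"wx": 0,"wy": 0,"wz": 0,"tx": 0.33,"ty": 0.02,"tz": -0.33,"claw": 0.7},
    {"wx": 0,"wy": 0,"wz": 0,"tx": 0.33,"ty": 0.02,"tz": -0.33,"claw": 0.7},
    {"wx": 0,"wy": 0,"wz": 0,"tx": 0.2,"ty": 0.02,"tz": -0.3,"claw": 0.7},
    {"wx": 0,"wy": 0,"wz": 0,"tx": 0,"ty": 0,"tz": 0,"claw": 0.6},
  ],
)

```text
time_s: 16.88
position: [0.5751, -0.1018, 0.1676]
tool_rot: [-0.027, 0.872, 0.047, 0.486]
ft_force: [-0.4, 0.2, 0.2]
grip_width: 0.0515
```

```bash
python3 nxt.py .5774 -.1004 .169 6.2 -32
python3 - <<'E'
from h import *
o=observe(); T=tpose(o); np.save("T11.npy",T)
im=read_camera("wrist"); cv2.imwrite("pics/w11.png",im[:,:,::-1])
E
```

```text
pos [ 0.5751 -0.1018  0.1676] q [-0.59  0.64  2.28  2.33  0.85 -1.38] f [-0.4  0.2  0.2] w 0.0515
 rot rows [-0.02  0.08 -0.  ] |0.1|  trans [0.114 0.071 0.071]
```

View pics/w11.png

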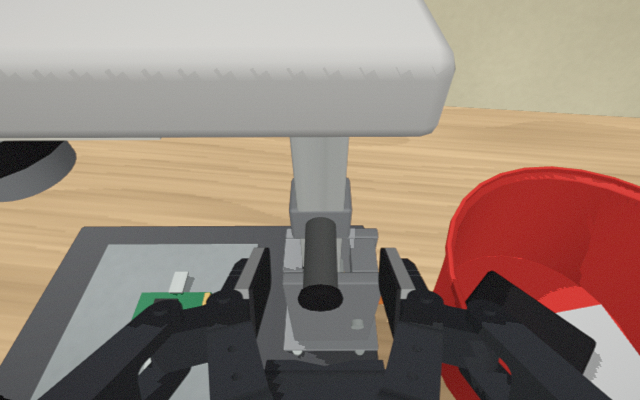

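Run:
```python
from tri import *
a=np.load("T8.npy");b=np.load("T11.npy");c=np.load("T10.npy");d=np.load("T9.npy")
print(*tri([(a,(317.8,249.5)),(b,(320.5,297))]))
print(*tri([(a,(317.8,249.5)),(d,(315.4,246.7)),(c,(325.5,271)),(b,(320.5,297))]))
print("tcp",proj("wrist",b[:3,3],b),"tip",proj("wrist",b[:3,3]+.017*b[:3,2],b))
S=lambda x,y,z: C+ex*x+ey*y+np.array([0,0,z])
for z in (.16,.17,.18): print(z,[proj("wrist",S(-.107,y,z),b).round(1) for y in (.012,.035,.046,.05)])
for y in (.02,): print("sock",proj("wrist",S(-.105,y,.125),b))
im=cv2.imread("pics/w11.png"); cv2.imwrite("pics/w11c.png",cv2.resize(im[170:350,260:390],None,fx=4.5,fy=3.3,interpolation=cv2.INTER_CUBIC))
```

```text
[ 0.5675 -0.1021  0.1662] stand [-0.1072  0.0461  0.1662] [0.2 0.2]
[ 0.5676 -0.1021  0.1663] stand [-0.1071  0.046   0.1663] [0.3 0.  0.3 0.2]
tcp [322.17772431 278.95588971] tip [322.32705104 260.17220744]
0.16 [array([321., 238.]), array([320.7, 279.8]), array([320.6, 302.8]), array([320.5, 311.8])]
0.17 [array([320.8, 226.4]), array([320.6, 269.2]), array([320.4, 293. ]), array([320.3, 302.2])]
0.18 [array([320.7, 213.7]), array([320.4, 257.4]), array([320.2, 281.9]), array([320.1, 291.6])]
sock [317.86188708 283.98794812]
```

View pics/w11c.png

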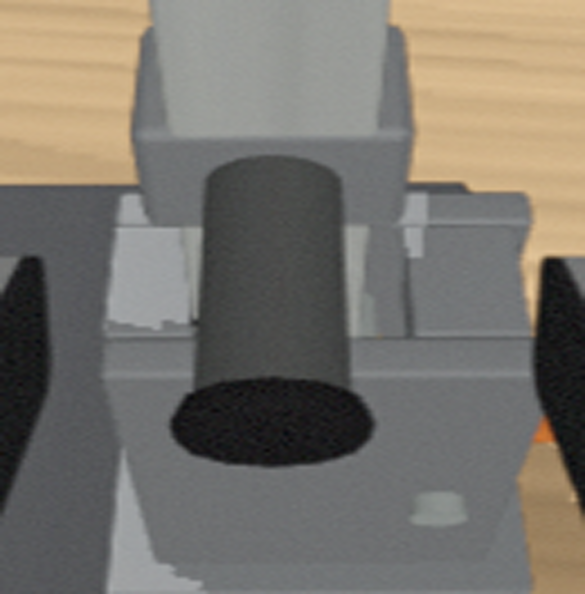

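Emit:
arm_command(
  rows=[
    {"wx": 0,"wy": 0.05,"wz": 0,"tx": 0.05,"ty": 0.08,"tz": 0.06,"claw": 0.5},
    {"wx": 0,"wy": 0,"wz": 0,"tx": 0,"ty": 0,"tz": 0,"claw": 0.35},
    {"wx": 0,"wy": 0,"wz": 0,"tx": 0,"ty": 0,"tz": 0,"claw": 0.25},
    {"wx": 0,"wy": 0,"wz": 0,"tx": 0,"ty": 0,"tz": 0,"claw": 0.2},
    {"wx": 0,"wy": 0,"wz": 0,"tx": 0,"ty": 0,"tz": 0,"claw": 0.17},
  ],
)

```text
time_s: 17.35
position: [0.5752, -0.0998, 0.1688]
tool_rot: [-0.027, 0.873, 0.047, 0.484]
ft_force: [0.5, 1.5, -3.7]
grip_width: 0.0159
```

```bash
python3 nxt.py .5774 -.1004 .169 6.2 -32
python3 - <<'E'
from h import *
o=observe(); T=tpose(o); print(o["torque"])
im=read_camera("wrist"); cv2.imwrite("pics/w12.png",im[:,:,::-1])
E
```

```text
pos [ 0.5752 -0.0998  0.1688] q [-0.58  0.63  2.27  2.33  0.84 -1.36] f [ 0.5  1.5 -3.7] w 0.0159
 rot rows [-0.04 -0.01  0.  ] |0.0|  trans [ 0.112 -0.029  0.011]
[-0.07567875  0.72471564  0.05109322]
```

View pics/w12.png

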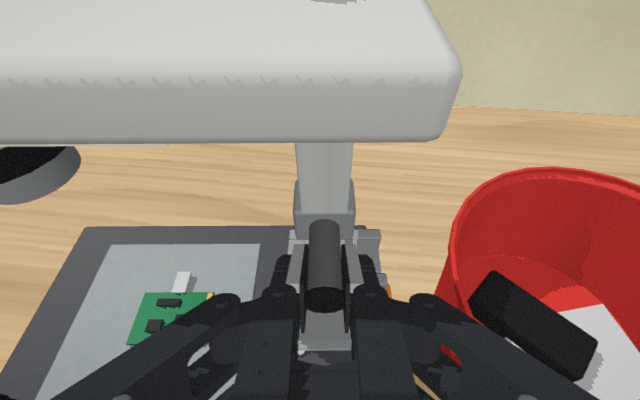

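Contact on the bar at (325, 270). Grip firmly, then a small lift test.

Emit:
arm_command(
  rows=[
    {"wx": 0,"wy": 0,"wz": 0,"tx": 0,"ty": 0,"tz": 0,"claw": 0},
    {"wx": 0,"wy": 0,"wz": 0,"tx": 0,"ty": 0,"tz": 0,"claw": 0},
    {"wx": 0,"wy": 0,"wz": 0,"tx": 0,"ty": 0,"tz": 0,"claw": 0},
    {"wx": 0,"wy": 0,"wz": 0,"tx": 0,"ty": 0,"tz": 0,"claw": 0},
  ],
)

```text
time_s: 17.73
position: [0.5751, -0.0998, 0.1688]
tool_rot: [-0.027, 0.873, 0.047, 0.484]
ft_force: [1.6, -0.7, -2.8]
grip_width: 0.0155
```

Emit:
arm_command(
  rows=[
    {"wx": 0,"wy": 0,"wz": 0,"tx": 0,"ty": 0,"tz": 0.1,"claw": 0},
    {"wx": 0,"wy": 0,"wz": 0,"tx": 0,"ty": 0,"tz": 0.1,"claw": 0},
  ],
)

```text
time_s: 17.9
position: [0.5749, -0.0998, 0.1721]
tool_rot: [-0.028, 0.874, 0.047, 0.483]
ft_force: [6.2, 0.9, -10.5]
grip_width: 0.0159
```

Emit:
arm_command(
  rows=[
    {"wx": 0,"wy": 0,"wz": 0,"tx": 0,"ty": 0,"tz": 0.1,"claw": 0},
    {"wx": 0,"wy": 0,"wz": 0,"tx": 0,"ty": 0,"tz": 0.1,"claw": 0},
  ],
)

```text
time_s: 18.07
position: [0.5747, -0.0998, 0.1756]
tool_rot: [-0.028, 0.874, 0.047, 0.482]
ft_force: [6.3, -0.3, -11.9]
grip_width: 0.0153
```

```bash
python3 nxt.py .5774 -.1004 .169 6.2 -32
python3 - <<'E'
from h import *
o=observe(); T=tpose(o); print(o["torque"])
im=read_camera("wrist"); cv2.imwrite("pics/w13.png",im[:,:,::-1])
E
```

```text
pos [ 0.5747 -0.0998  0.1756] q [-0.58  0.61  2.27  2.31  0.81 -1.33] f [  6.3  -0.3 -11.9] w 0.0153
 rot rows [-0.04 -0.07 -0.  ] |0.1|  trans [ 0.133 -0.03  -0.331]
[-0.18866891  1.18202249 -0.09215456]
```

View pics/w13.png

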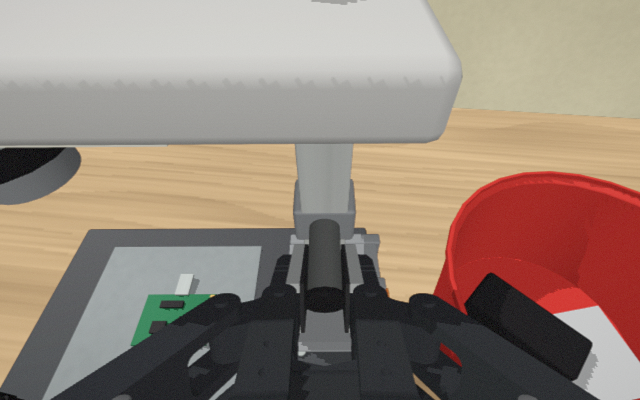

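Emit:
arm_command(
  rows=[
    {"wx": 0,"wy": 0.03,"wz": 0,"tx": 0.02,"ty": 0,"tz": 0.2,"claw": 0},
    {"wx": 0,"wy": 0.03,"wz": 0,"tx": 0.02,"ty": 0,"tz": 0.2,"claw": 0},
    {"wx": 0,"wy": 0,"wz": 0,"tx": 0.01,"ty": 0,"tz": 0.2,"claw": 0},
    {"wx": 0,"wy": 0,"wz": 0,"tx": 0.01,"ty": 0,"tz": 0.2,"claw": 0},
    {"wx": 0,"wy": 0,"wz": 0,"tx": 0.01,"ty": 0,"tz": 0.2,"claw": 0},
  ],
)

```text
time_s: 18.53
position: [0.575, -0.0997, 0.1956]
tool_rot: [-0.028, 0.877, 0.046, 0.478]
ft_force: [2.8, -1.4, -11.2]
grip_width: 0.0154
```

```bash
python3 nxt.py .5774 -.1004 .209 6.2 -32
```

```text
pos [ 0.575  -0.0997  0.1956] q [-0.58  0.54  2.25  2.24  0.74 -1.23] f [  2.8  -1.4 -11.2] w 0.0154
 rot rows [-0.05 -0.21  0.01] |0.2|  trans [ 0.119 -0.033  0.668]
```

Emit:
arm_command(
  rows=[
    {"wx": 0,"wy": -0.06,"wz": 0,"tx": 0,"ty": 0,"tz": 0.2,"claw": 0},
    {"wx": 0,"wy": -0.06,"wz": 0,"tx": 0,"ty": 0,"tz": 0.2,"claw": 0},
    {"wx": 0,"wy": -0.05,"wz": 0,"tx": 0,"ty": 0,"tz": 0.15,"claw": 0},
    {"wx": 0,"wy": 0,"wz": 0,"tx": 0,"ty": 0,"tz": 0,"claw": 0},
  ],
)

```text
time_s: 18.87
position: [0.5751, -0.0998, 0.2093]
tool_rot: [-0.027, 0.873, 0.047, 0.484]
ft_force: [1.3, -2.0, -7.1]
grip_width: 0.0156
```

```bash
python3 nxt.py .5774 -.1004 .209 6.2 -32;  python3 - <<'E'
from tri import *
o=observe(); T=tpose(o); np.save("T14.npy",T)
im=read_camera("wrist"); cv2.imwrite("pics/w14.png",im[:,:,::-1])
cv2.imwrite("pics/w14c.png",cv2.resize(im[180:340,260:400,::-1],None,fx=4.5,fy=3.5,interpolation=cv2.INTER_CUBIC))
S=lambda x,y,z: C+ex*x+ey*y+np.array([0,0,z])
print([proj("wrist",S(-.107+x,.02,.125),T).round(1) for x in (-.03,.03)])
print("col at socket top front",proj("wrist",S(-.107,.011,.125),T),"+4.5",proj("wrist",S(-.107,.011,.1295),T),"+10",proj("wrist",S(-.107,.011,.135),T))
im=read_camera("scene"); cv2.imwrite("pics/s14.png",cv2.resize(im[150:260,230:350,::-1],None,fx=6,fy=5,interpolation=cv2.INTER_CUBIC))
E
```

```text
pos [ 0.5751 -0.0998  0.2093] q [-0.58  0.51  2.24  2.21  0.74 -1.2 ] f [ 1.3 -2.  -7.1] w 0.0156
 rot rows [-0.03  0.    0.01] |0.0|  trans [ 0.117 -0.03  -0.014]
[array([369.7, 311.7]), array([280.2, 311.9])]
col at socket top front [324.91867242 298.89153885] +4.5 [324.9204644  296.13835412] +10 [324.92273155 292.65512958]
```

View pics/w14c.png

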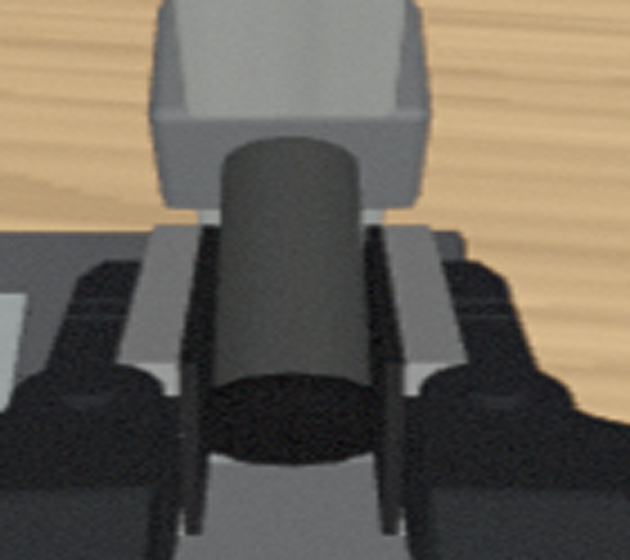

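View pics/s14.png

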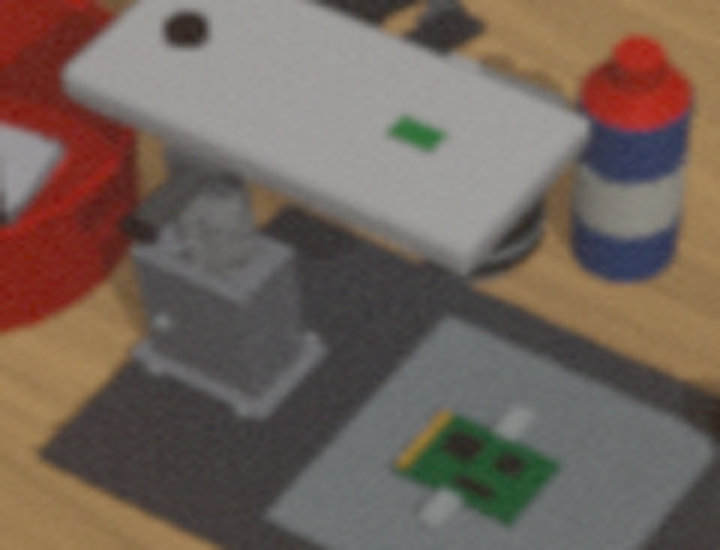

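Emit:
arm_command(
  rows=[
    {"wx": 0,"wy": -0.02,"wz": 0,"tx": 0,"ty": 0,"tz": 0.15,"claw": 0},
    {"wx": 0,"wy": -0.02,"wz": 0,"tx": 0,"ty": 0,"tz": 0.15,"claw": 0},
    {"wx": 0,"wy": 0,"wz": 0,"tx": 0,"ty": 0,"tz": 0.12,"claw": 0},
    {"wx": 0,"wy": 0,"wz": 0,"tx": 0,"ty": 0,"tz": 0,"claw": 0},
  ],
)

```text
time_s: 19.3
position: [0.575, -0.0998, 0.2173]
tool_rot: [-0.027, 0.873, 0.046, 0.485]
ft_force: [2.1, -2.1, -6.2]
grip_width: 0.0155
```

```bash
python3 nxt.py .5774 -.1004 .222 6.2 -32;  python3 - <<'E'
from h import *
im=read_camera("scene"); cv2.imwrite("pics/s15r.png",im[:,:,::-1]); cv2.imwrite("pics/s15.png",cv2.resize(im[165:225,240:310,::-1],None,fx=10,fy=9,interpolation=cv2.INTER_CUBIC))
E
```

```text
pos [ 0.575  -0.0998  0.2173] q [-0.58  0.49  2.24  2.19  0.72 -1.17] f [ 2.1 -2.1 -6.2] w 0.0155
 rot rows [-0.05  0.02  0.01] |0.1|  trans [ 0.12  -0.031  0.237]
```

View pics/s15.png

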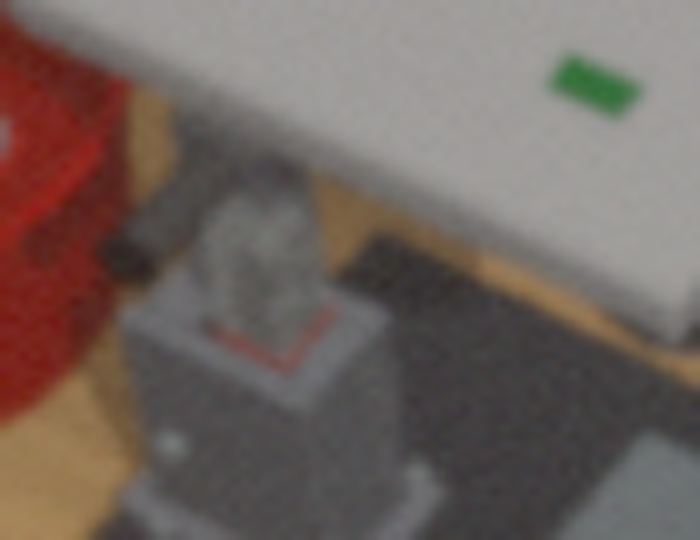

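Emit:
arm_command(
  rows=[
    {"wx": 0,"wy": 0,"wz": 0,"tx": 0,"ty": 0,"tz": 0.12,"claw": 0},
    {"wx": 0,"wy": 0,"wz": 0,"tx": 0,"ty": 0,"tz": 0.1,"claw": 0},
    {"wx": 0,"wy": 0,"wz": 0,"tx": 0,"ty": 0,"tz": 0.07,"claw": 0},
    {"wx": 0,"wy": 0,"wz": 0,"tx": 0,"ty": 0,"tz": 0,"claw": 0},
  ],
)

```text
time_s: 19.68
position: [0.5749, -0.0997, 0.2233]
tool_rot: [-0.028, 0.873, 0.046, 0.485]
ft_force: [2.8, -3.2, -8.5]
grip_width: 0.0152
```

```bash
python3 nxt.py .5774 -.1004 .222 6.2 -32;  python3 - <<'E'
from h import *
im=read_camera("scene"); cv2.imwrite("pics/s16.png",cv2.resize(im[165:225,240:310,::-1],None,fx=10,fy=9,interpolation=cv2.INTER_CUBIC))
im=read_camera("wrist"); cv2.imwrite("pics/w16.png",im[:,:,::-1])
E
```

```text
pos [ 0.5749 -0.0997  0.2233] q [-0.58  0.47  2.23  2.16  0.71 -1.13] f [ 2.8 -3.2 -8.5] w 0.0152
 rot rows [-0.05  0.01  0.01] |0.0|  trans [ 0.125 -0.033 -0.065]
```

View pics/s16.png

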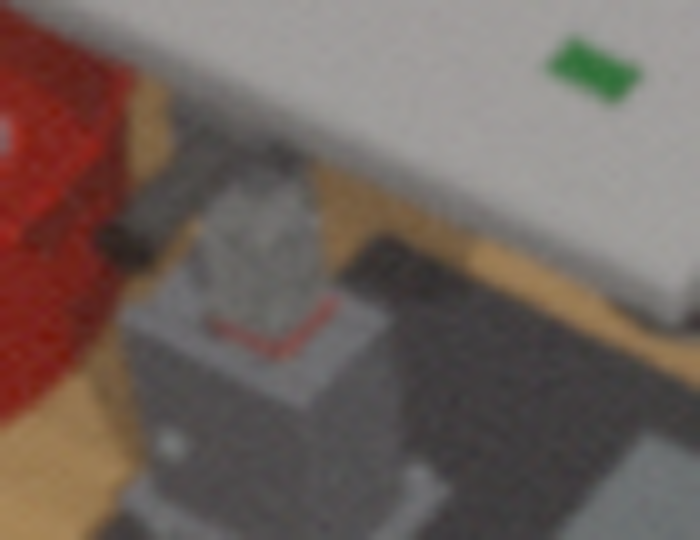

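View pics/w16.png

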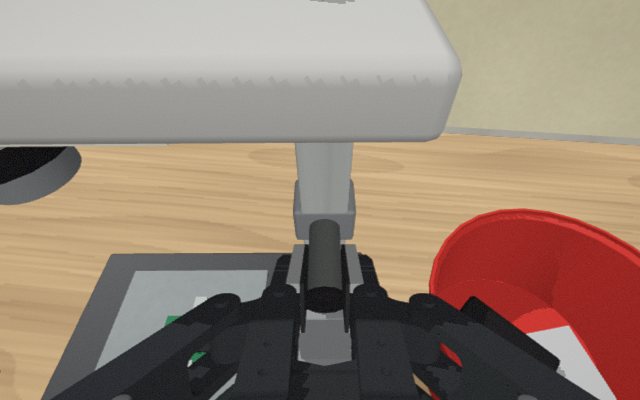

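Emit:
arm_command(
  rows=[
    {"wx": 0,"wy": 0,"wz": 0,"tx": 0,"ty": 0,"tz": -0.1,"claw": 0},
    {"wx": 0,"wy": 0,"wz": 0,"tx": 0,"ty": 0,"tz": -0.08,"claw": 0},
  ],
)

```text
time_s: 19.95
position: [0.5751, -0.0998, 0.22]
tool_rot: [-0.027, 0.873, 0.046, 0.485]
ft_force: [1.4, -2.1, -4.7]
grip_width: 0.0157
```

Emit:
arm_command(
  rows=[
    {"wx": 0,"wy": 0,"wz": 0,"tx": 0,"ty": 0,"tz": -0.05,"claw": 0},
  ],
)

```text
time_s: 20.03
position: [0.5751, -0.0998, 0.2189]
tool_rot: [-0.027, 0.873, 0.046, 0.485]
ft_force: [-0.8, -3.0, -0.5]
grip_width: 0.0159
```

Emit:
arm_command(
  rows=[
    {"wx": 0,"wy": 0,"wz": 0,"tx": 0,"ty": 0,"tz": -0.04,"claw": 0},
  ],
)

```text
time_s: 20.12
position: [0.5753, -0.0999, 0.2184]
tool_rot: [-0.027, 0.872, 0.046, 0.486]
ft_force: [-5.3, -3.6, 9.8]
grip_width: 0.0157
```

Emit:
arm_command(
  rows=[
    {"wx": 0,"wy": 0,"wz": 0,"tx": 0,"ty": 0,"tz": 0.02,"claw": 0},
    {"wx": 0,"wy": 0,"wz": 0,"tx": 0,"ty": 0,"tz": 0,"claw": 0.3},
    {"wx": 0,"wy": 0,"wz": 0,"tx": 0,"ty": 0,"tz": 0,"claw": 0.5},
    {"wx": 0,"wy": 0,"wz": 0,"tx": 0,"ty": 0,"tz": 0,"claw": 0.65},
    {"wx": 0,"wy": 0,"wz": 0,"tx": 0,"ty": 0,"tz": 0,"claw": 0.65},
    {"wx": 0,"wy": 0,"wz": 0,"tx": 0,"ty": 0,"tz": 0,"claw": 0.65},
    {"wx": 0,"wy": 0,"wz": 0,"tx": 0,"ty": 0,"tz": 0,"claw": 0.65},
  ],
)

```text
time_s: 20.7
position: [0.5757, -0.0991, 0.2196]
tool_rot: [-0.028, 0.872, 0.047, 0.487]
ft_force: [0.0, -0.3, 0.1]
grip_width: 0.0555
```

```bash
python3 nxt.py .5774 -.1004 .222 6.2 -32;  python3 - <<'E'
from h import *
im=read_camera("scene"); cv2.imwrite("pics/s17.png",cv2.resize(im[165:225,240:310,::-1],None,fx=10,fy=9,interpolation=cv2.INTER_CUBIC))
im=read_camera("wrist"); cv2.imwrite("pics/w17.png",im[:,:,::-1])
E
```

```text
pos [ 0.5757 -0.0991  0.2196] q [-0.58  0.48  2.24  2.19  0.73 -1.16] f [ 0.  -0.3  0.1] w 0.0555
 rot rows [-0.05  0.09 -0.01] |0.1|  trans [ 0.087 -0.063  0.12 ]
```

View pics/s17.png

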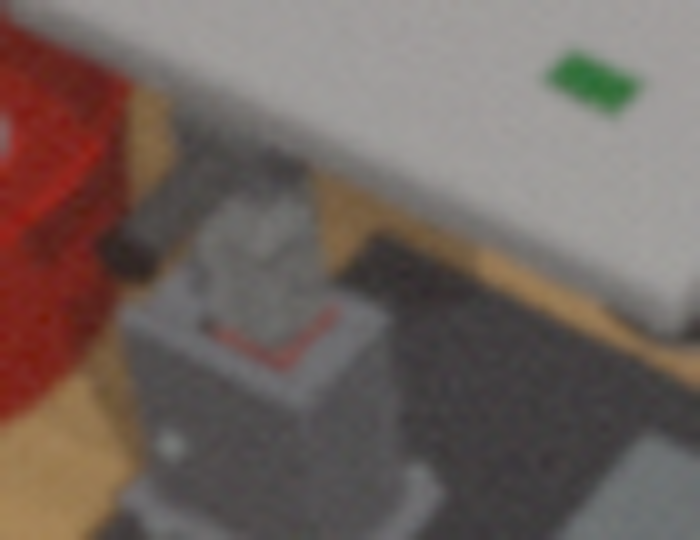

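View pics/w17.png

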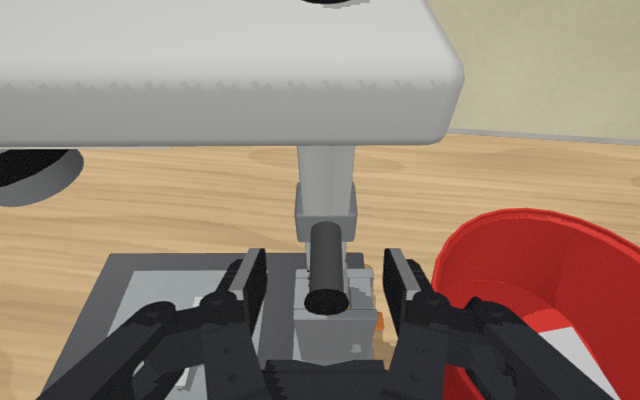

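Emit:
arm_command(
  rows=[
    {"wx": 0,"wy": 0,"wz": 0,"tx": -0.4,"ty": -0.05,"tz": 0.2,"claw": 0.65},
    {"wx": 0,"wy": 0,"wz": 0,"tx": -0.7,"ty": -0.09,"tz": 0.4,"claw": 0.65},
    {"wx": 0,"wy": 0,"wz": 0,"tx": -0.7,"ty": -0.09,"tz": 0.4,"claw": 0.65},
    {"wx": 0,"wy": 0,"wz": 0,"tx": -0.7,"ty": -0.09,"tz": 0.4,"claw": 0.65},
    {"wx": 0,"wy": 0,"wz": 0,"tx": -0.7,"ty": -0.09,"tz": 0.4,"claw": 0.65},
    {"wx": 0,"wy": 0,"wz": 0,"tx": -0.7,"ty": -0.09,"tz": 0.4,"claw": 0.65},
    {"wx": 0,"wy": 0,"wz": 0,"tx": -0.5,"ty": -0.05,"tz": 0.3,"claw": 0.65},
    {"wx": 0,"wy": 0,"wz": 0,"tx": 0,"ty": 0,"tz": 0,"claw": 0.65},
    {"wx": 0,"wy": 0,"wz": 0,"tx": 0,"ty": 0,"tz": 0,"claw": 0.65},
  ],
)

```text
time_s: 21.55
position: [0.4802, -0.1085, 0.2718]
tool_rot: [-0.028, 0.872, 0.047, 0.486]
ft_force: [0.7, -1.0, -0.6]
grip_width: 0.0556
```

```bash
python3 nxt.py .5774 -.1004 .222 6.2 -32;  python3 - <<'E'
from h import *
im=read_camera("scene"); cv2.imwrite("pics/s18.png",cv2.resize(im[100:320,180:480,::-1],None,fx=2.6,fy=2.6,interpolation=cv2.INTER_CUBIC))
im=read_camera("wrist"); cv2.imwrite("pics/w18.png",im[:,:,::-1])
im=read_camera("top")[130:310,190:500,::-1]; cv2.imwrite("pics/t18.png",cv2.resize(im,None,fx=2.5,fy=2.5,interpolation=cv2.INTER_CUBIC))
E
```

```text
pos [ 0.4802 -0.1085  0.2718] q [-0.82  0.27  2.36  1.83  0.78 -0.97] f [ 0.7 -1.  -0.6] w 0.0556
 rot rows [-0.05  0.06 -0.03] |0.1|  trans [ 4.862  0.403 -2.489]
```

View pics/t18.png

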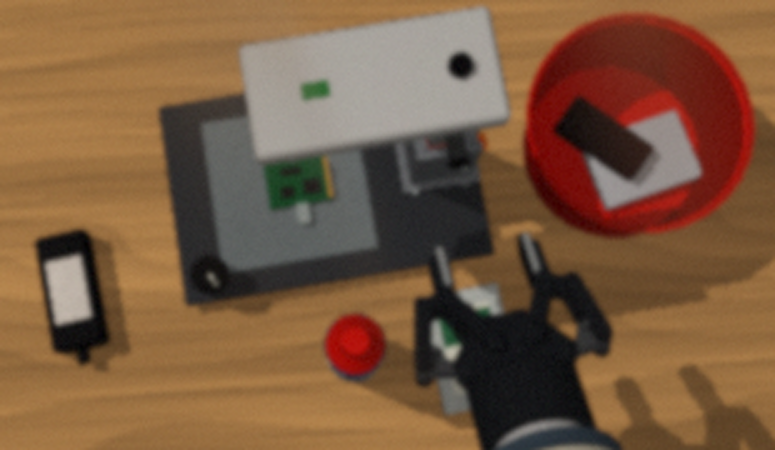

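View pics/w18.png

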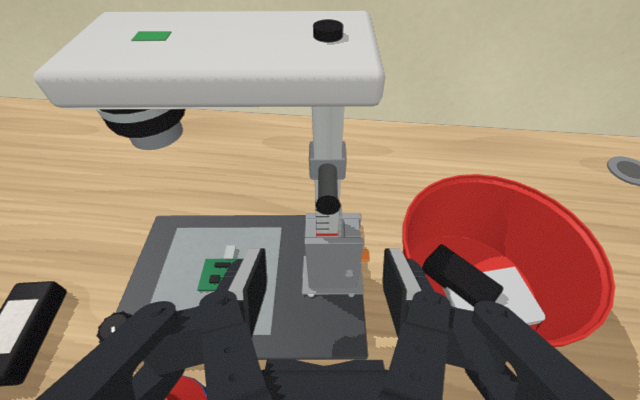

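View pics/s18.png

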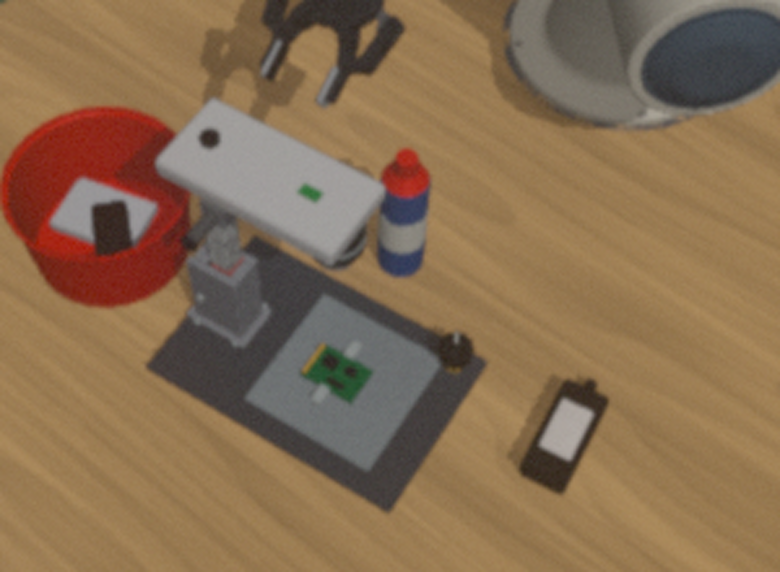

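Run:
```python
import cv2
im=cv2.imread("pics/w18.png"); cv2.imwrite("pics/w18c.png",cv2.resize(im[180:300,280:385],None,fx=5.5,fy=4.8,interpolation=cv2.INTER_CUBIC))
```

```text
(no output)
```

View pics/w18c.png

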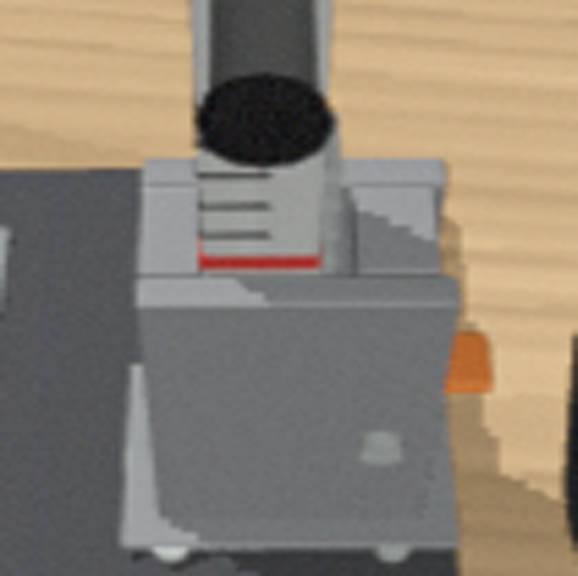

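The red band sits right above the socket, with three of the 10 mm lines visible above it, and the gripper is clear of everything. I'm handing in.

```bash
python3 -c "
from plant import *
print(finish_job())"
```

```text
the job is handed in; nothing more can be done
None
```

I levelled the stand, lifted the column to the sixth notch and handed the job in at about 21.7 s. No verdict is reported, and I did not measure the four foot loads directly.

- **Knob:** A press on the knob before turning showed the foot hanging about 1.6–1.8 mm clear, which means a start near 1.8–1.9 rad. The direction of the white line agreed, if the line points along the stand's x at zero. I turned the knob 139° clockwise without slip, to about 4.3 rad, and let go. I did not press it again afterwards, so the even load on the feet rests on that estimate.
- **Column:** I gripped the crossbar on the robot's side, with the tool tilted in below the camera arm. I judged the start as notch 1, though some of the sightings also fitted notch 0. I lifted it about 54.5 mm, so to about 64.5 mm on that start, then lowered it until it seated 50 mm above the start and released it.
- **Last checks:**
  - The close-up shows the red band just above the socket, which settles that this is the sixth notch.
  - The gripper was about 0.11 m back along the tool from the bar, with about 1 N on the force sensor, its usual idle reading.
  - In the top view the stand's corners are where they were at the start, and the can, brick and tub look unmoved. The drive was partly hidden by the gripper there, so its place is not fully checked. I saw no contact with it.

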